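# Fit the rotor on a sample mixer, load it and set its dial

## Task

Get the sample mixer ready to run: take the dust cap off its drive shaft and leave it standing upright in the steel tray, then push the four-cup rotor down onto the splined shaft, rocking it until the teeth mesh and it sits fully home on the flange. Then stand every white sample bottle upright at the bottom of a rotor cup, one to a cup, and last of all turn the dial so that its white pointer lines up with the one long thick mark. Leave the other things on the bench where they are.

Things in the scene. Friction and masses are not known exactly. Their poses are not given: they have to be found in the camera images.
- dial (a joint): angle of the mixer's dial, rad; grows clockwise seen from above, stops at 0 and 4.4, stays where left (0.04 N m friction). At 0 the knob's white pointer line points along the mixer's -x; the long thick black index mark on the plate is at 2.2 rad (within 8 degrees is good); short marks every 30 degrees are only a scale. Starts between 0.1 and 1.2
- dial_grip (a point): point on the dial's vertical axis at the height to grip, 97 mm above the table; a black knob with an upright bar 50 mm long, 14 mm thick and 32 mm high (its top 104 mm above the table); the point turns with the knob: its x axis lies along the bar, the white pointer being on its -x end
- mixer: white mixer housing fixed to the table, 330 mm (x) by 150 mm (y), top 60 mm above the table; origin at the centre of its underside. The shaft stands at x = 80 mm, the dial at x = -90 mm in its frame (x points away from the robot)
- shaft_seat (a point): centre of the top face of the steel seat flange (52 mm across, 72 mm above the table) at the foot of the drive shaft; turns with the shaft; z up. One shaft tooth points along its x, the others every 60 degrees. A brake (0.9 N m) holds the shaft nearly still
- shaft_tip (a point): top of the upright drive shaft, 60 mm above the flange. Core 22 mm in diameter; six straight teeth 5 mm wide, 35 mm across the tips, from the flange to 38 mm above it; above them the plain core goes on to 52 mm and tapers to 12 mm across at 60 mm
- rotor_c (a point): rotor (about 0.55 kg), flat on the table at the left: an upright hexagonal aluminium hub tube, 49 mm across flats, 74 mm high, with four grey cups 40 mm high around it, 175 mm overall. This point: hub axis, 37 mm above the underside (37 mm above the flange when home). z up, x points to cup0; hub flats face 30, 90, 150.. degrees from x
- rotor_grip (a point): on the rotor's hub axis, 62 mm above its underside: height at which the hub can be gripped across two flats, above the cups (bare hub from 40 to 74 mm); axes as rotor_c
- rotor_bore (a point): centre of the rotor's underside, axes as rotor_c. Six inner teeth 5 mm wide, 25 mm between opposite tips, at 30, 90.. degrees from x, up to 36 mm high. It slides over the shaft only when rotor x and shaft x differ by a multiple of 60 degrees, within about 6; else it stands on the tooth ends, 38 mm too high
- cup0 (a point): centre of the inner floor of one of the rotor's four equal cups, 62 mm from the hub axis; round cup, inside 45 mm across, 36 mm deep, rim 40 mm above the rotor's underside; z is up when the rotor lies flat; moves with the rotor
- cup1 (a point): centre of the inner floor of one of the rotor's four equal cups, 62 mm from the hub axis; round cup, inside 45 mm across, 36 mm deep, rim 40 mm above the rotor's underside; z is up when the rotor lies flat; moves with the rotor
- cup2 (a point): centre of the inner floor of one of the rotor's four equal cups, 62 mm from the hub axis; round cup, inside 45 mm across, 36 mm deep, rim 40 mm above the rotor's underside; z is up when the rotor lies flat; moves with the rotor
- cup3 (a point): centre of the inner floor of one of the rotor's four equal cups, 62 mm from the hub axis; round cup, inside 45 mm across, 36 mm deep, rim 40 mm above the rotor's underside; z is up when the rotor lies flat; moves with the rotor
- cap_c (a point): black plastic dust cap standing over the drive shaft at the start, 98 mm tall in all: a hollow cylinder 48 mm in diameter and 68 mm tall, open below (inside 41 mm, 64 mm deep), with a round grip 28 mm in diameter and 30 mm high on top. This point is on its axis, 49 mm above its lower rim (and 49 mm below the top of the grip); z is up; 90 g. It must be raised 65 mm to clear the shaft
- tray: square dark steel tray fixed to the table, far left, 120 x 120 mm, walls 22 mm high, floor 4 mm thick; origin at the centre of its underside, on the table
- bottle0_c (a point): white plastic sample bottle with a grey screw cap and a heavy steel foot, a plain upright cylinder 40 mm in diameter and 84 mm tall, about 160 g (foot: lowest 14 mm; screw cap: top 19 mm); this point is its centre, 42 mm above its underside; z is up along its axis; stands loose on the right of the table. 3 or 4 such bottles are present; an absent one reads None
- bottle1_c (a point): white plastic sample bottle with a grey screw cap and a heavy steel foot, a plain upright cylinder 40 mm in diameter and 84 mm tall, about 160 g (foot: lowest 14 mm; screw cap: top 19 mm); this point is its centre, 42 mm above its underside; z is up along its axis; stands loose on the right of the table. 3 or 4 such bottles are present; an absent one reads None
- bottle2_c (a point): white plastic sample bottle with a grey screw cap and a heavy steel foot, a plain upright cylinder 40 mm in diameter and 84 mm tall, about 160 g (foot: lowest 14 mm; screw cap: top 19 mm); this point is its centre, 42 mm above its underside; z is up along its axis; stands loose on the right of the table. 3 or 4 such bottles are present; an absent one reads None
- bottle3_c (a point): white plastic sample bottle with a grey screw cap and a heavy steel foot, a plain upright cylinder 40 mm in diameter and 84 mm tall, about 160 g (foot: lowest 14 mm; screw cap: top 19 mm); this point is its centre, 42 mm above its underside; z is up along its axis; stands loose on the right of the table. 3 or 4 such bottles are present; an absent one reads None
- dish: bystander: low round glass dish 52 mm across, 18 mm high, among the bottles; leave alone
- jar: bystander: squat amber jar, 64 mm across, 85 mm high, far right; leave alone
- beaker: bystander: open glass beaker 72 mm across, 100 mm high, at the far side; leave alone
- spatula: bystander: spatula 170 mm long lying at the near right; leave alone

How it is judged:
By the outcome, as a careful person would: the job done as asked, in the order asked, and still so for the second after the job is handed in, with the robot touching nothing.
Of bottle0, bottle1, bottle2, bottle3 only 3 to 4 are there at a start; the rules pass over those that are not, and their reading is None.
At some moment in a run one of rotor, bottle0, bottle1, bottle2, bottle3 may be knocked a few centimetres aside while the robot is not near it.
It also fails if it takes over 208 s, if anything falls off the work surface, if the arm or the gripper's body presses on something with over 40 N, if the wrist force passes 120 N, or if a joint passes its speed limit or range.

## Robot

A 7-joint arm with a two-finger parallel gripper is mounted at the origin on the work surface. World frame = base frame: x ahead of the robot, y to its left, z up, the work surface at z = 0. Lengths are in m, angles in rad, forces in N, time in s.
With the tool pointing down it reaches from about 0.425 to 0.95 m from the base axis. Payload 16.7 kg.
Tool frame: the origin (TCP) lies between the finger pads; the fingertips stand 19 mm ahead of it and the grasp point (between the pads) is the TCP; z points along the fingers, x is the direction in which the jaws open and shut, and the axes are right-handed (so a half turn about z gives the same grasp; the last joint's range is limited). The gripper opens to 94 mm and grips with 3 to 60 N. Pads are 16 mm wide; open, the fingers measure 119 mm over their backs; the gripper's body (75 mm by 177 mm) begins 78 mm behind the grasp point.
Start: joints at [1.111, 0.426, 0.074, 1.606, -0.034, 1.111, -0.067], TCP at [0.206, -0.643, 0.224] pointing down, gripper open.
Joint ranges: [-2.85, 2.85], [-0.5, 2.14], [-1.23, 1.37], [0.21, 2.46], [-1.02, 4.16], [0.16, 2.05], [-2.73, 2.73]. Speed limits (rad/s): [1.89, 1.89, 2.39, 2.39, 3.01, 3.01, 3.01].

## Interface

Orientations are given as a rotation vector (axis times angle).
In Python, from plant import r, viewer, finder gives the robot as it stands.
- The arm moves only by the shell command python3 -m crank 'ROWS' [OPENING] [FORCE]. ROWS is JSON, a list of rows, each a list of 2 entries, a list of its own where there are three numbers: the shift along the tool's x, y, z normalised to -1 to 1, where 1 is 0.25 m, then the turn, a rotation vector about the tool's x, y, z normalised to -1 to 1, where 1 is 30 degrees. A call has 1 to 5 rows; each row is the pose to reach, as a shift and turn from the pose commanded when the call began, along the tool's axes at that moment; what a row does not reach only later rows make up. A row lasts 1/8 s, in which the tool goes at most 62.5 mm and 10.7 degrees, less where a joint would pass 70% of its speed; a pose out of reach is approached as far as the arm can. A call with a number of a shift or a turn outside -1 to 1 is refused whole. A call with a gripper value outside its range is refused whole. OPENING is the closure, from -1 (fully open) to 1 (shut), set as the call begins (- or left out, the last holds). The fingers move at their own pace and stop on an object; FORCE is the grip in N (left out, the last holds). Time passes only in rows, so rows that repeat a pose let the fingers close. It gives the time, the measured TCP pose, the force and the opening at its end, in the units of the state.
- r.get_obs(): the state, without advancing time (a new reading comes with each control period).
- viewer.grab_frame(name): name is "scene" or "top"; returns the picture (480x640x3 uint8, blue, green, red); there is no depth.
- viewer.get_calibration(name): a dict with "fx", "fy", "cx", "cy" (pixels), "rvec" (rotation vector, rad) and "tvec" (3), from world to camera coordinates, as OpenCV has them. Camera axes: x right, y down, z forward; pixel columns grow to the right and rows downward; lengths in m; the calibration is good to about 2 mm. A picture is of the moment at which its call begins. get_calibration takes no time and is no camera call.
- r.sign_off(): hands the job in, once; it reports no verdict.
Trained networks look in the newest picture that a camera, given by its name, has taken for a name from the list of things; names that differ only in an ending like _2 or _b are one class to them, and where a whole thing is asked for, a point or a joint stands for the part that bears it (a point fixed in the world has none). Each returns a list of dicts, best first, with "score" (0 to 1); they miss things now and then, are a little off and sometimes report something else, mostly with a low value. They report only what shows in the picture. A call takes as long as a camera call.
- finder.trace(camera, thing): "region" (480x640 bool, what is visible of it).
- finder.landmark_of(camera, thing): "position" ([x, y, z] in m, in world coordinates, good to about 4 mm: a listed point, or the origin of a listed thing).
The state is a dict: "clock": time; "qpos": joint angles; "qd": joint speeds; "joint_torque": joint torques, N m; "ee_pos": TCP position; "ee_rot": TCP orientation; "wrist_force": force on the tool from outside, world axes, zero at the start; "torque": the same for the moment, N m; "gripper_width": finger opening in m.
Only numpy, scipy, OpenCV 4.12 (cv2) and the standard library are available. Lean on these libraries where they do the work, as an engineer would, in place of code of your own. Each camera call takes 0.05 s, during which the arm holds its last target. There are 200 camera calls.

## Working session

There is one attempt and no reset: what is moved stays moved. The work goes in short steps, Python scripts to look and compute and a shell command to move; the robot and the scene stay as the last step left them, time stands still between calls to the robot, and variables do not carry over. Pictures are saved under pics/ and viewed, about 12 in all and at most 16, crops included, and the job is handed in when it is done.

```bash
ls; mkdir -p pics; python3 - <<'E'
from plant import r,viewer,finder
import cv2
print(r.get_obs())
for c in("scene","top"):
    f=viewer.grab_frame(c); cv2.imwrite(f"pics/{c}0.png",f); print(viewer.get_calibration(c))
    for t in "dial_grip mixer shaft_tip shaft_seat rotor_c rotor_grip cup0 cap_c tray bottle0_c dish jar beaker".split():
        print(c,t,[(x["score"].__round__(2),[round(float(v),3) for v in x["position"]]) for x in finder.landmark_of(c,t)])
print(r.get_obs()["clock"])
E
```

```text
pics
{'clock': 0.0, 'qpos': array([ 1.11150896,  0.4267234 ,  0.07384502,  1.60661279, -0.03408788,
        1.11081217, -0.06709766]), 'qd': array([-0.0020267 ,  0.00062243,  0.00058633,  0.00046983,  0.00105067,
        0.00106941,  0.00132753]), 'joint_torque': array([ 1.02517039e-03, -9.35790968e+01,  3.66751000e+00, -4.54194760e+01,
       -4.86783148e-02,  2.01699481e-02,  1.57522823e-04]), 'ee_pos': array([ 0.20561991, -0.6424748 ,  0.22377863]), 'ee_rot': array([-2.53699364e+00,  1.85175687e+00,  1.73542488e-03]), 'wrist_force': array([-0.05604662,  0.66493157,  0.0555747 ]), 'torque': array([ 0.02549126,  0.04961804, -0.01690053]), 'gripper_width': 0.09358037428249713}
{'fx': 572.5202205724061, 'fy': 572.5202205724061, 'cx': 314.95072774559947, 'cy': 236.6615397351135, 'rvec': array([ 1.17195234,  2.11771014, -1.14643046]), 'tvec': array([ 0.29558641, -0.16083298,  1.88711344])}
scene dial_grip [(0.71, [0.466, 0.002, 0.095])]
scene mixer [(0.68, [0.557, -0.012, 0.003]), (0.47, [0.42, 0.309, 0.057]), (0.16, [0.629, -0.023, 0.117])]
scene shaft_tip []
scene shaft_seat [(0.59, [
[... 794 characters left out ...]
op dial_grip [(0.74, [0.466, 0.003, 0.098]), (0.68, [0.478, 0.281, -0.002]), (0.49, [0.418, 0.31, 0.037])]
top mixer [(0.7, [0.554, -0.011, 0.002])]
top shaft_tip []
top shaft_seat []
top rotor_c [(0.67, [0.415, 0.309, 0.036])]
top rotor_grip [(0.72, [0.42, 0.309, 0.061])]
top cup0 [(0.87, [0.394, 0.253, 0.004]), (0.83, [0.478, 0.283, 0.001]), (0.75, [0.365, 0.337, 0.004]), (0.72, [0.452, 0.367, 0.006])]
top cap_c [(0.94, [0.63, -0.029, 0.122])]
top tray [(0.85, [0.635, 0.232, 0.002])]
top bottle0_c []
top dish [(0.85, [0.489, -0.28, 0.002])]
top jar [(0.93, [0.707, -0.283, -0.001]), (0.38, [0.579, -0.208, 0.04]), (0.32, [0.637, 0.232, 0.002])]
top beaker [(0.63, [0.765, 0.138, -0.002])]
1.4
```

View pics/scene0.png

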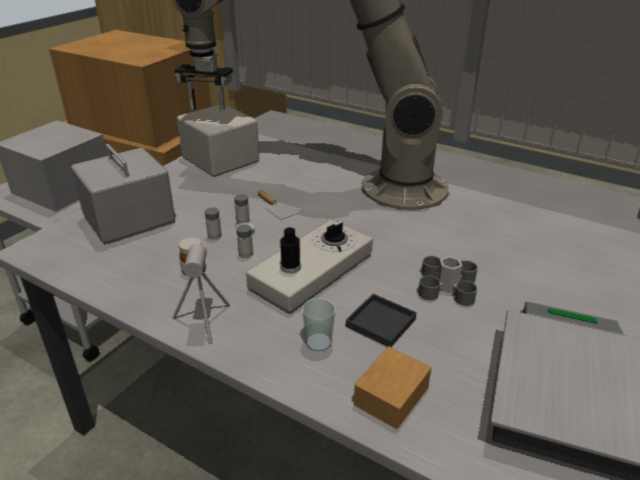

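View pics/top0.png

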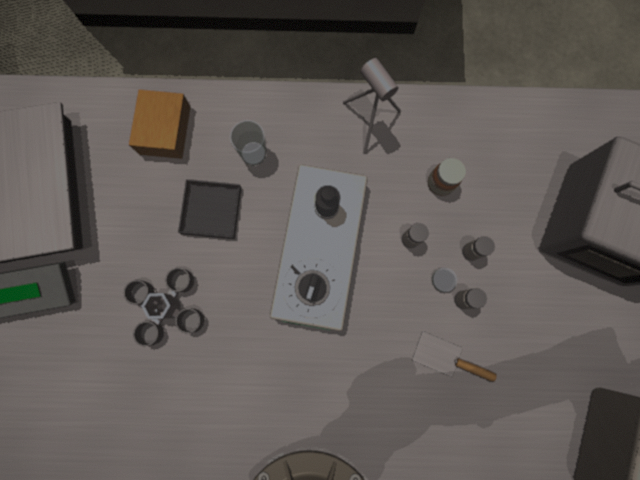

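The scene view shows the mixer with the capped shaft at px (290,250), the rotor at (450,275) and three bottles near (213,222), (242,208) and (245,240). The top view shows the rotor hub at (157,305), the dial at (312,287) with its thick mark at (295,269), bottles at (416,236), (480,248) and (470,298), and the dish at (444,280).

```bash
cat > h.py <<'E'
import numpy as np, cv2, sys
from scipy.spatial.transform import Rotation as R
from plant import r,viewer,finder
def cal(c):
    k=viewer.get_calibration(c); K=np.array([[k["fx"],0,k["cx"]],[0,k["fy"],k["cy"]],[0,0,1]]); return K,k["rvec"],k["tvec"]
def proj(c,P):
    K,rv,t=cal(c); return cv2.projectPoints(np.array(P,float).reshape(-1,3),rv,t,K,None)[0].reshape(-1,2)
def back(c,uv,z):
    K,rv,t=cal(c); M=R.from_rotvec(rv).as_matrix(); o=-M.T@t
    d=M.T@np.linalg.solve(K,[uv[0],uv[1],1.]); return o+d*(z-o[2])/d[2]
def tcp():
    o=r.get_obs(); M=R.from_rotvec(o["ee_rot"]); x=M.as_matrix()[:,0]
    return o,M,np.degrees(np.arctan2(x[1],x[0]))
def to(x,y,z,yaw=None):
    """shift and turn (normalised) from here to pointing-down pose; yaw (deg) of tool x, mod 180"""
    o,M,y0=tcp(); 
    if yaw is None: yaw=y0
    yaw=y0+(yaw-y0+90)%180-90
    s=M.inv().apply(np.array([x,y,z])-o["ee_pos"])/.25
    G=R.from_euler("z",yaw,degrees=True)*R.from_matrix(np.diag([1,-1,-1.]))
    t=np.degrees((M.inv()*G).as_rotvec())/30
    print("to",(x,y,z,round(yaw,1)),"shift",s.round(3),"turn",t.round(3),"rows>=",max(np.linalg.norm(s)*4,np.linalg.norm(t)*2.8).round(1))
def st():
    o,M,y=tcp(); print("t",round(o["clock"],2),"pos",o["ee_pos"].round(4),"yaw",round(y,1),"tilt",np.degrees(np.arccos(-M.as_matrix()[2,2])).round(2),"F",o["wrist_force"].round(1),"w",round(o["gripper_width"],4),"q7",o["qpos"][6].round(2))
def crop(c,uv,h,S=400,img=None):
    f=viewer.grab_frame(c) if img is None else img
    u,v=np.round(uv).astype(int); return cv2.resize(f[v-h:v+h,u-h:u+h],(S,S),interpolation=cv2.INTER_CUBIC)
E
python3 - <<'E'
from h import *
f=cv2.imread("pics/top0.png"); g=cv2.imread("pics/scene0.png")
cv2.imwrite("pics/c1.png",np.hstack([crop("top",(157,305),25,img=f),crop("top",(312,287),28,img=f)]))
st(); to(.63,-.027,.25)
for u in [(418,230),(483,243),(474,293)]: print(back("top",u,.084))
for n in ("bottle1_c","bottle2_c","bottle0_c"):
  for c in("scene","top"):
    print(n,c,[(x["score"].__round__(2),x["position"].__class__ and np.round(x["position"],3)) for x in finder.landmark_of(c,n)])
E
```

```text
t 1.4 pos [ 0.2058 -0.6428  0.2245] yaw -72.3 tilt 0.0 F [-0.5 -0.1  0.6] w 0.0941 q7 -0.07
to (0.63, -0.027, 0.25, np.float64(-72.3)) shift [-1.829 -2.367 -0.102] turn [-0.  0. -0.] rows>= 12.0
[ 0.58251367 -0.2085386   0.084     ]
[ 0.55869614 -0.33907833  0.084     ]
[ 0.45823983 -0.31677096  0.084     ]
bottle1_c scene [(0.78, array([ 0.452, -0.323,  0.044]))]
bottle1_c top [(0.98, array([ 0.446, -0.321,  0.044])), (0.73, array([0.365, 0.341, 0.007]))]
bottle2_c scene [(0.9, array([ 0.578, -0.214,  0.04 ])), (0.48, array([0.391, 0.257, 0.006]))]
bottle2_c top [(0.67, array([ 0.58 , -0.208,  0.038]))]
bottle0_c scene [(0.68, array([0.372, 0.336, 0.005]))]
bottle0_c top []
```

View pics/c1.png

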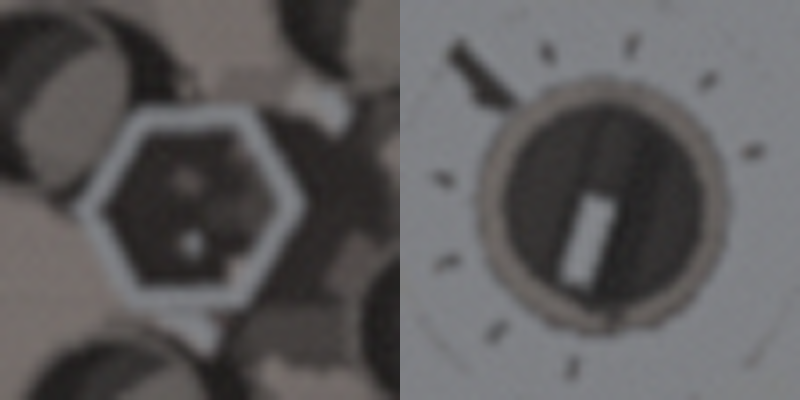

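The hub hexagon has flats facing world ±x, so the cup0 axis is at about -27° or 153°. The dial pointer points down and slightly left, which is about 0.15 to 0.2 rad. Next is the move to the cap.

```bash
python3 -m crank '[[[-0.12,-0.16,-0.02],[0,0,0]],[[-0.3,-0.4,-0.03],[0,0,0]],[[-0.5,-0.64,-0.03],[0,0,0]],[[-0.65,-0.84,-0.04],[0,0,0]],[[-0.76,-0.98,-0.05],[0,0,0]]]' -1
python3 -m crank '[[[-0.2,-0.24,-0.02],[0,0,0]],[[-0.36,-0.44,-0.03],[0,0,0]],[[-0.52,-0.64,-0.03],[0,0,0]],[[-0.64,-0.84,-0.04],[0,0,0]],[[-0.7,-0.9,-0.05],[0,0,0]]]' -0.2
python3 - <<'E'
from h import *
st(); to(.631,-.027,.22,-72)
E
```

```text
clock: 2.33
ee_pos: [0.3763, -0.3939, 0.2368]
ee_rot: [2.537, -1.852, 0.001]
wrist_force: [1.8, -1.1, -0.0]
gripper_width: 0.0943
clock: 2.95
ee_pos: [0.538, -0.1574, 0.2492]
ee_rot: [-2.539, 1.848, -0.0]
wrist_force: [0.5, -0.1, 0.3]
gripper_width: 0.0567
t 2.95 pos [ 0.538  -0.1574  0.2492] yaw -72.1 tilt 0.05 F [ 0.5 -0.1  0.3] w 0.0567 q7 -1.15
to (0.631, -0.027, 0.22, np.float64(-72.0)) shift [-0.382 -0.514  0.117] turn [-0.002  0.001 -0.003] rows>= 2.6
```

```bash
python3 -m crank '[[[-0.2,-0.26,0.08],[0,0,0]],[[-0.32,-0.42,0.12],[0,0,0]],[[-0.37,-0.49,0.12],[0,0,0]],[[-0.37,-0.49,0.12],[0,0,0]],[[-0.37,-0.49,0.12],[0,0,0]]]' -0.2
python3 - <<'E'
from h import *
st()
for c in("scene","top"):
    viewer.grab_frame(c)
    for t in "cap_c tray mixer".split(): print(c,t,[(x["score"].__round__(2),np.round(x["position"],3)) for x in finder.landmark_of(c,t)])
to(.631,-.027,.163,-72)
E
```

```text
clock: 3.58
ee_pos: [0.6246, -0.0358, 0.219]
ee_rot: [2.537, -1.853, 0.0]
wrist_force: [-0.2, -0.7, 0.4]
gripper_width: 0.0565
t 3.58 pos [ 0.6246 -0.0358  0.219 ] yaw -72.3 tilt 0.03 F [-0.2 -0.7  0.4] w 0.0565 q7 -1.41
scene cap_c [(0.84, array([ 0.63 , -0.021,  0.118])), (0.32, array([0.37 , 0.34 , 0.003]))]
scene tray [(0.95, array([ 0.632,  0.231, -0.002])), (0.69, array([ 0.577, -0.214,  0.039]))]
scene mixer [(0.81, array([ 0.555, -0.011,  0.005])), (0.63, array([0.394, 0.254, 0.006])), (0.21, array([0.462, 0.002, 0.096]))]
top cap_c [(0.7, array([ 0.708, -0.28 , -0.001]))]
top tray [(0.79, array([0.634, 0.232, 0.003]))]
top mixer [(0.82, array([ 0.557, -0.009,  0.003])), (0.26, array([0.39 , 0.256, 0.002]))]
to (0.631, -0.027, 0.163, np.float64(-72.0)) shift [-0.024 -0.034  0.225] turn [-0.   -0.   -0.01] rows>= 0.9
```

```bash
python3 -m crank '[[[-0.03,-0.04,0],[0,0,0]],[[-0.03,-0.04,0.1],[0,0,0]],[[-0.03,-0.04,0.18],[0,0,0]],[[-0.03,-0.04,0.225],[0,0,0]],[[-0.03,-0.04,0.225],[0,0,0]]]' -0.2
python3 -m crank '[[[0,0,0],[0,0,0]],[[0,0,0],[0,0,0]],[[0,0,0],[0,0,0]],[[0,0,0],[0,0,0]],[[0,0,0],[0,0,0]]]' 1 15
python3 -m crank '[[[0,0,-0.05],[0,0,0]],[[0,0,-0.14],[0,0,0]],[[0,0,-0.26],[0,0,0]],[[0,0,-0.36],[0,0,0]],[[0,0,-0.44],[0,0,0]]]' 
python3 - <<'E'
from h import *
st()
for c in("scene","top"):
    viewer.grab_frame(c)
    for t in "cap_c shaft_tip shaft_seat".split(): print(c,t,[(x["score"].__round__(2),np.round(x["position"],3)) for x in finder.landmark_of(c,t)])
to(.633,.231,.21,-72)
E
```

```text
clock: 4.6
ee_pos: [0.6318, -0.0246, 0.162]
ee_rot: [2.537, -1.852, -0.002]
wrist_force: [0.3, 0.1, -0.3]
gripper_width: 0.0565
clock: 5.22
ee_pos: [0.6323, -0.0247, 0.1631]
ee_rot: [-2.537, 1.852, -0.001]
wrist_force: [0.2, 0.3, 2.4]
gripper_width: 0.0275
clock: 5.85
ee_pos: [0.6322, -0.0248, 0.2747]
ee_rot: [-2.537, 1.852, -0.001]
wrist_force: [0.5, 0.6, -1.1]
gripper_width: 0.0278
t 5.85 pos [ 0.6322 -0.0248  0.2747] yaw -72.3 tilt 0.06 F [ 0.5  0.6 -1.1] w 0.0278 q7 -1.41
scene cap_c [(0.85, array([ 0.628, -0.021,  0.228]))]
scene shaft_tip [(0.59, array([ 0.632, -0.028,  0.134])), (0.46, array([0.466, 0.001, 0.096])), (0.42, array([ 0.42 ,  0.313, -0.002]))]
scene shaft_seat [(0.49, array([ 0.629, -0.025,  0.074]))]
top cap_c []
top shaft_tip []
top shaft_seat []
to (0.633, 0.231, 0.21, np.float64(-72.0)) shift [-0.973 -0.317  0.247] turn [ 0.003  0.001 -0.009] rows>= 4.2
```

```bash
python3 -m crank '[[[-0.12,-0.04,0],[0,0,0]],[[-0.35,-0.11,0.0],[0,0,0]],[[-0.6,-0.19,0.1],[0,0,0]],[[-0.82,-0.27,0.2],[0,0,0]],[[-0.97,-0.317,0.3],[0,0,0]]]' 
python3 -m crank '[[[0,0,0.05],[0,0,0]],[[0,0,0.15],[0,0,0]],[[0,0,0.25],[0,0,0]],[[0,0,0.32],[0,0,0]],[[0,0,0.35],[0,0,0]]]' 
python3 - <<'E'
from h import *
st();to(.633,.231,.0955)
for c in("scene","top"):
    viewer.grab_frame(c)
    for t in "tray cap_c shaft_tip shaft_seat rotor_c rotor_grip cup0".split(): print(c,t,[(x["score"].__round__(2),np.round(x["position"],3)) for x in finder.landmark_of(c,t)])
E
```

```text
clock: 6.88
ee_pos: [0.6333, 0.2328, 0.1967]
ee_rot: [-2.538, 1.851, 0.001]
wrist_force: [1.1, -0.6, 0.1]
gripper_width: 0.0279
clock: 7.5
ee_pos: [0.6334, 0.2297, 0.1092]
ee_rot: [2.536, -1.852, -0.001]
wrist_force: [0.2, 0.2, -0.5]
gripper_width: 0.0277
t 7.5 pos [0.6334 0.2297 0.1092] yaw -72.3 tilt 0.07 F [ 0.2  0.2 -0.5] w 0.0277 q7 -1.89
to (0.633, 0.231, 0.0955, np.float64(-72.3)) shift [-0.005  0.     0.055] turn [ 0.002 -0.    -0.   ] rows>= 0.2
scene tray [(0.91, array([ 0.633,  0.23 , -0.002])), (0.68, array([ 0.32 , -0.298, -0.006])), (0.4, array([ 0.554, -0.346,  0.042]))]
scene cap_c [(0.9, array([0.629, 0.229, 0.065])), (0.72, array([ 0.419,  0.31 , -0.   ])), (0.67, array([0.392, 0.254, 0.008])), (0.38, array([ 0.769,  0.144, -0.   ])), (0.29, array([ 0.49 , -0.281,  0.   ]))]
scene shaft_tip [(0.64, array([ 0.63 , -0.025,  0.132])), (0.53, array([ 0.492, -0.28 ,  0.001])), (0.16, array([ 0.554, -0.343,  0.039]))]
scene shaft_seat [(0.62, array([ 0.631, -0.025,  0.073])), (0.53, array([ 0.49 , -0.282,  0.003]))]
scene rotor_c [(0.7, array([0.421, 0.31 , 0.036]))]
scene rotor_grip [(0.93, array([0.421, 0.312, 0.058])), (0.64, array([0.392, 0.251, 0.006])), (0.41, array([0.419, 0.311, 0.036])), (0.31, array([ 0.63 , -0.023,  0.074]))]
scene cup0 [(0.83, array([0.37 , 0.338, 0.001])), (0.78, array([0.39 , 0.253, 0.008])), (0.72, array([ 0.577, -0.212,  0.04 ])), (0.55, array([0.473, 0.284, 0.004]))]
top tray []
top cap_c []
top shaft_tip [(0.43, array([ 0.632, -0.021,  0.072])), (0.4, array([ 0.556, -0.009,  0.001]))]
top shaft_seat [(0.55, array([ 0.631, -0.022,  0.07 ]))]
top rotor_c [(0.66, array([ 0.628, -0.022,  0.134])), (0.59, array([ 0.489, -0.279,  0.001]))]
top rotor_grip []
top cup0 [(0.4, array([ 0.707, -0.28 , -0.   ]))]
```

```bash
python3 -m crank '[[[0,0,0.02],[0,0,0]],[[0,0,0.035],[0,0,0]],[[0,0,0.047],[0,0,0]],[[0,0,0.05],[0,0,0]],[[0,0,0.05],[0,0,0]]]' 
python3 -m crank '[[[0,0,0],[0,0,0]],[[0,0,0],[0,0,0]],[[0,0,0],[0,0,0]],[[0,0,0],[0,0,0]]]' -0.2
python3 -m crank '[[[0,0,-0.05],[0,0,0]],[[0,0,-0.2],[0,0,0]],[[0,0,-0.4],[0,0,0]],[[0,0,-0.6],[0,0,0]],[[0,0,-0.65],[0,0,0]]]' 
python3 - <<'E'
from h import *
st();to(.421,.311,.14,-56.8)
f=viewer.grab_frame("scene");g=viewer.grab_frame("top")
print(proj("top",[[.631,-.024,.132],[.631,-.024,.072]]), proj("scene",[[.631,-.024,.11]]))
cv2.imwrite("pics/c2.png",np.hstack([crop("top",proj("top",[[.631,-.024,.1]])[0],26,img=g),crop("scene",proj("scene",[[.631,-.024,.1]])[0],26,img=f)]))
cv2.imwrite("pics/c2b.png",f)
print([(x["score"].__round__(2),np.round(x["position"],3)) for x in finder.landmark_of("scene","cap_c")])
E
```

```text
clock: 8.93
ee_pos: [0.6337, 0.2304, 0.0978]
ee_rot: [-2.537, 1.852, 0.0]
wrist_force: [0.5, 0.6, 0.0]
gripper_width: 0.0277
clock: 9.43
ee_pos: [0.6337, 0.2304, 0.0979]
ee_rot: [-2.537, 1.852, -0.0]
wrist_force: [-0.5, -1.2, -0.7]
gripper_width: 0.056
clock: 10.05
ee_pos: [0.6348, 0.2311, 0.2651]
ee_rot: [-2.534, 1.849, -0.005]
wrist_force: [-0.9, 0.9, -0.2]
gripper_width: 0.0562
t 10.05 pos [0.6348 0.2311 0.2651] yaw -72.3 tilt 0.33 F [-0.9  0.9 -0.2] w 0.0562 q7 -1.84
to (0.421, 0.311, 0.14, np.float64(-56.8)) shift [-0.565  0.72   0.496] turn [-0.011 -0.001 -0.515] rows>= 4.2
[[327.77982734 198.53112456]
 [326.87173915 206.1371158 ]] [[290.07717173 250.26869537]]
[(0.79, array([0.632, 0.23 , 0.048])), (0.53, array([ 0.556, -0.346,  0.041])), (0.44, array([0.392, 0.256, 0.008])), (0.27, array([0.425, 0.312, 0.06 ]))]
```

View pics/c2.png

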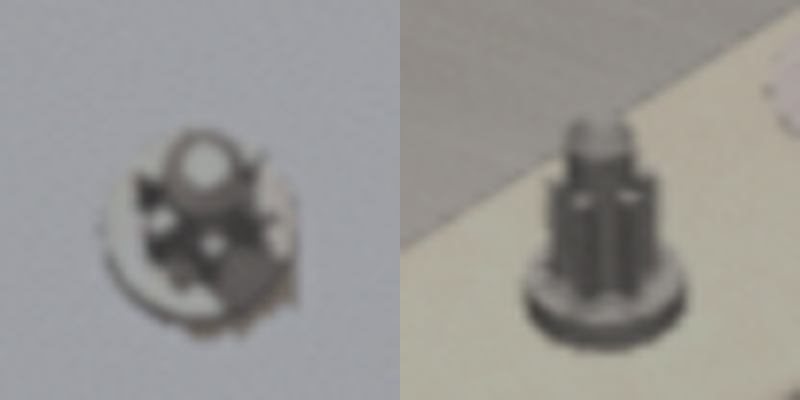

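The right crop (scene) shows the shaft with two front tooth ends at crop (580,200) and (628,195), almost symmetric about the axis. I'll work out the shaft yaw from overlays.

```bash
cat > ov.py <<'E'
from h import *
def ov(cam,img,ax,yaw,h=20,S=380):
    c0=np.round(proj(cam,[[ax[0],ax[1],.1]])[0]).astype(int); k=S/(2*h)
    im=crop(cam,c0,h,S,img)
    P=lambda Q: np.round((proj(cam,Q)-c0+h+.5)*k-.5).astype(int)
    for i in range(6):
        a=np.radians(yaw+60*i); e=np.array([np.cos(a),np.sin(a),0]); n=np.array([-e[1],e[0],0]); o=np.array([ax[0],ax[1],.110])
        q=[o+e*.0105+n*.0025,o+e*.0175+n*.0025,o+e*.0175-n*.0025,o+e*.0105-n*.0025]
        cv2.polylines(im,[P(q)],True,[(0,0,255),(0,200,0)][i>0],1)
    t=np.linspace(0,6.28,40); 
    for rr,z in((.026,.072),(.006,.132)): cv2.polylines(im,[P(np.c_[ax[0]+rr*np.cos(t),ax[1]+rr*np.sin(t),0*t+z])],True,(255,0,0),1)
    return im
E
python3 - <<'E'
from ov import *
f=cv2.imread("pics/c2b.png"); 
K,rv,t=cal("scene"); M=R.from_rotvec(rv).as_matrix(); o=-M.T@t; az=np.degrees(np.arctan2(o[1]+.025,o[0]-.631)); print("cam",o,az)
ax=(.631,-.025); b=az+30
row=lambda ys:np.hstack([ov("scene",f,ax,y,18,266) for y in ys])
cv2.imwrite("pics/o1.png",np.vstack([row([b-10,b-5,b]),row([b+5,b+10,b+15])])); print(b, (b%60))
E
```

```text
cam [1.56860513 0.63731464 0.89874563] 35.23699124857634
65.23699124857635 5.236991248576345
```

View pics/o1.png

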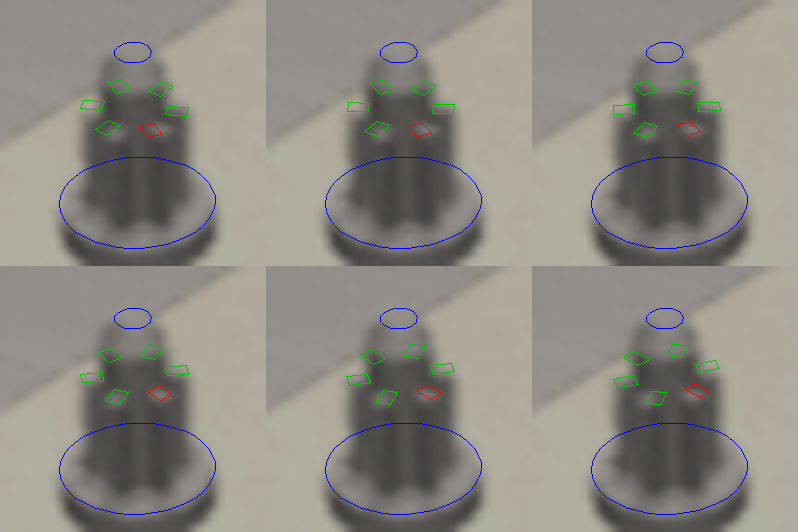

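Overlay b+5 matches the bright tooth ends best, so the shaft teeth are at about 9° (mod 60). The rotor must be turned about -24° before seating. Next I go above the rotor.

```bash
python3 -m crank '[[[-0.1,0.12,0.05],[0,0,-0.1]],[[-0.24,0.3,0.15],[0,0,-0.25]],[[-0.38,0.5,0.3],[0,0,-0.4]],[[-0.5,0.65,0.42],[0,0,-0.515]],[[-0.565,0.72,0.49],[-0.01,0,-0.515]]]' -0.45
python3 -m crank '[[[0,0,0],[0,0,0]],[[0,0,0],[0,0,0]]]'
python3 - <<'E'
from h import *
st()
f=viewer.grab_frame("scene");g=viewer.grab_frame("top"); cv2.imwrite("pics/c3.png",f)
for c in("scene","top"):
    for t in "rotor_c rotor_grip cup0 cap_c".split(): print(c,t,[(x["score"].__round__(2),np.round(x["position"],3)) for x in finder.landmark_of(c,t)])
to(.421,.311,.064,-56.8)
E
```

```text
clock: 10.82
ee_pos: [0.4154, 0.3096, 0.1353]
ee_rot: [2.759, -1.486, -0.008]
wrist_force: [1.0, -0.1, -0.1]
gripper_width: 0.0682
clock: 11.08
ee_pos: [0.4195, 0.3096, 0.1374]
ee_rot: [2.759, -1.493, -0.005]
wrist_force: [-0.3, -0.8, -0.1]
gripper_width: 0.0681
t 11.07 pos [0.4195 0.3096 0.1374] yaw -56.8 tilt 0.34 F [-0.3 -0.8 -0.1] w 0.0681 q7 -1.94
scene rotor_c [(0.82, array([0.42 , 0.311, 0.032]))]
scene rotor_grip [(0.66, array([0.42, 0.31, 0.06]))]
scene cup0 [(0.98, array([0.393, 0.257, 0.004])), (0.76, array([0.369, 0.334, 0.003])), (0.74, array([0.475, 0.282, 0.002])), (0.59, array([ 0.449,  0.364, -0.001]))]
scene cap_c [(0.74, array([0.633, 0.235, 0.052])), (0.31, array([0.464, 0.002, 0.094]))]
top rotor_c [(0.57, array([0.634, 0.23 , 0.001]))]
top rotor_grip [(0.83, array([0.42 , 0.311, 0.062]))]
top cup0 [(0.88, array([0.364, 0.341, 0.005])), (0.81, array([0.457, 0.362, 0.005])), (0.73, array([0.394, 0.256, 0.005])), (0.66, array([0.474, 0.282, 0.   ])), (0.42, array([ 0.419,  0.312, -0.002]))]
top cap_c [(0.91, array([0.633, 0.229, 0.051])), (0.43, array([ 0.632, -0.021,  0.07 ]))]
to (0.421, 0.311, 0.064, np.float64(-56.8)) shift [ 0.    -0.009  0.296] turn [ 0.009  0.001 -0.001] rows>= 1.2
```

```bash
python3 -m crank '[[[0,-0.005,0.06],[0.01,0,0]],[[0,-0.005,0.15],[0.01,0,0]],[[0,-0.005,0.23],[0.01,0,0]],[[0,-0.005,0.28],[0.01,0,0]],[[0,-0.005,0.29],[0.01,0,0]]]'
python3 -m crank '[[[0,0,0],[0,0,0]],[[0,0,0],[0,0,0]],[[0,0,0],[0,0,0]],[[0,0,0],[0,0,0]],[[0,0,0],[0,0,0]]]' 1 45
python3 -m crank '[[[0,0,-0.04],[0,0,0]],[[0,0,-0.15],[0,0,0]],[[0,0,-0.3],[0,0,0]],[[0,0,-0.45],[0,0,0]],[[0,0,-0.55],[0,0,0]]]'
python3 - <<'E'
from h import *
st(); 
f=viewer.grab_frame("scene");g=viewer.grab_frame("top")
for c in("scene","top"):
    for t in "rotor_c cup0".split(): print(c,t,[(x["score"].__round__(2),np.round(x["position"],3)) for x in finder.landmark_of(c,t)])
to(.631,-.025,.20,-81)
E
```

```text
clock: 12.2
ee_pos: [0.4194, 0.3104, 0.0643]
ee_rot: [2.763, -1.494, -0.002]
wrist_force: [-0.3, 0.0, -0.6]
gripper_width: 0.0686
clock: 12.82
ee_pos: [0.4202, 0.3107, 0.0658]
ee_rot: [-2.762, 1.494, 0.0]
wrist_force: [-0.0, -1.5, 5.8]
gripper_width: 0.0484
clock: 13.45
ee_pos: [0.4199, 0.3106, 0.2049]
ee_rot: [-2.762, 1.493, 0.0]
wrist_force: [-0.0, -0.5, -4.9]
gripper_width: 0.0485
t 13.45 pos [0.4199 0.3106 0.2049] yaw -56.8 tilt 0.09 F [-0.  -0.5 -4.9] w 0.0485 q7 -1.89
scene rotor_c [(0.78, array([0.42 , 0.312, 0.173]))]
scene cup0 [(0.92, array([0.391, 0.254, 0.145])), (0.84, array([0.368, 0.336, 0.141])), (0.69, array([0.423, 0.31 , 0.2  ])), (0.63, array([0.448, 0.365, 0.144])), (0.57, array([0.473, 0.287, 0.14 ]))]
top rotor_c [(0.77, array([0.419, 0.312, 0.177]))]
top cup0 [(0.85, array([0.365, 0.342, 0.147])), (0.75, array([0.453, 0.363, 0.145])), (0.68, array([0.476, 0.284, 0.144])), (0.65, array([0.392, 0.256, 0.144])), (0.63, array([0.417, 0.314, 0.204]))]
to (0.631, -0.025, 0.2, np.float64(-81.0)) shift [1.585 0.025 0.005] turn [0.004 0.001 0.807] rows>= 6.3
```

```bash
python3 -m crank '[[[0.1,0,-0.06],[0,0,0]],[[0.26,0,-0.11],[0,0,0]],[[0.44,0,-0.12],[0,0,0]],[[0.62,0,-0.12],[0,0,0]],[[0.8,0.01,-0.12],[0,0,0]]]'
python3 -m crank '[[[0.18,0,0],[0,0,0.15]],[[0.36,0,0],[0,0,0.35]],[[0.54,0,0],[0,0,0.55]],[[0.7,0.01,0],[0,0,0.72]],[[0.785,0.015,0],[0,0,0.81]]]'
python3 -m crank '[[[0,0,0],[0,0,0]],[[0,0,0],[0,0,0]]]'
python3 - <<'E'
from h import *
st(); 
f=viewer.grab_frame("scene");g=viewer.grab_frame("top"); cv2.imwrite("pics/s4.png",f)
for c in("scene","top"):
    for t in "rotor_c cup0 shaft_seat shaft_tip".split(): print(c,t,[(x["score"].__round__(2),np.round(x["position"],3)) for x in finder.landmark_of(c,t)])
to(.631,-.025,.20,-81)
E
```

```text
clock: 14.38
ee_pos: [0.5275, 0.1403, 0.2313]
ee_rot: [2.763, -1.493, -0.003]
wrist_force: [0.8, -0.3, -5.0]
gripper_width: 0.0487
clock: 15.0
ee_pos: [0.6317, -0.0267, 0.2306]
ee_rot: [2.382, -2.046, -0.004]
wrist_force: [-0.3, 0.7, -4.9]
gripper_width: 0.0486
clock: 15.25
ee_pos: [0.6311, -0.0233, 0.2318]
ee_rot: [2.389, -2.04, -0.003]
wrist_force: [0.2, 1.1, -4.4]
gripper_width: 0.0484
t 15.25 pos [ 0.6311 -0.0233  0.2318] yaw -81.0 tilt 0.12 F [ 0.2  1.1 -4.4] w 0.0484 q7 -1.56
scene rotor_c [(0.64, array([ 0.631, -0.024,  0.203])), (0.24, array([ 0.555, -0.011,  0.003]))]
scene cup0 [(0.8, array([ 0.67 , -0.068,  0.168])), (0.55, array([0.598, 0.022, 0.174]))]
scene shaft_seat [(0.49, array([ 0.63 , -0.025,  0.069]))]
scene shaft_tip [(0.44, array([ 0.63 , -0.025,  0.13 ]))]
top rotor_c []
top cup0 [(0.68, array([0.592, 0.026, 0.174])), (0.65, array([0.463, 0.005, 0.098]))]
top shaft_seat []
top shaft_tip [(0.72, array([0.592, 0.028, 0.171])), (0.66, array([0.633, 0.232, 0.   ]))]
to (0.631, -0.025, 0.2, np.float64(-81.0)) shift [0.002 0.003 0.13 ] turn [ 0.     0.001 -0.003] rows>= 0.5
```

```bash
python3 -m crank '[[[0.002,0.003,0.05],[0,0,0]],[[0.002,0.003,0.1],[0,0,0]],[[0.002,0.003,0.14],[0,0,0]],[[0.002,0.003,0.16],[0,0,0]],[[0.002,0.003,0.17],[0,0,0]]]'
python3 -m crank '[[[0,0,0.01],[0,0,0]],[[0,0,0.02],[0,0,0]],[[0,0,0.03],[0,0,0]],[[0,0,0.035],[0,0,0]],[[0,0,0.035],[0,0,0]]]'
python3 - <<'E'
from h import *
st(); print(r.get_obs()["torque"])
E
```

```text
clock: 16.38
ee_pos: [0.631, -0.0251, 0.1896]
ee_rot: [-2.387, 2.042, 0.001]
wrist_force: [-0.4, -0.6, -5.4]
gripper_width: 0.0485
clock: 17.0
ee_pos: [0.6309, -0.0251, 0.1812]
ee_rot: [-2.387, 2.042, 0.001]
wrist_force: [0.0, -0.2, -4.5]
gripper_width: 0.0486
t 17.0 pos [ 0.6309 -0.0251  0.1812] yaw -81.1 tilt 0.05 F [ 0.  -0.2 -4.5] w 0.0486 q7 -1.57
[ 0.00924231  0.0206358  -0.03786334]
```

No contact so far and the shaft is inside the bore. I continue to the tooth ends in small steps.

```bash
python3 -m crank '[[[0,0,0.01],[0,0,0]],[[0,0,0.02],[0,0,0]],[[0,0,0.03],[0,0,0]],[[0,0,0.038],[0,0,0]],[[0,0,0.038],[0,0,0]]]'
python3 - <<'E'
from h import *
st(); print(r.get_obs()["torque"])
E
```

```text
clock: 17.62
ee_pos: [0.6309, -0.0251, 0.1715]
ee_rot: [-2.387, 2.042, 0.002]
wrist_force: [0.1, -0.2, -4.9]
gripper_width: 0.0486
t 17.62 pos [ 0.6309 -0.0251  0.1715] yaw -81.1 tilt 0.06 F [ 0.1 -0.2 -4.9] w 0.0486 q7 -1.58
[0.04479707 0.01435873 0.02733005]
```

```bash
python3 -m crank '[[[0,0,0.006],[0,0,0]],[[0,0,0.012],[0,0,0]],[[0,0,0.018],[0,0,0]],[[0,0,0.024],[0,0,0]],[[0,0,0.024],[0,0,0]]]'
python3 - <<'E'
from h import *
st(); print(r.get_obs()["torque"])
E
```

```text
clock: 18.25
ee_pos: [0.6309, -0.0251, 0.1656]
ee_rot: [-2.387, 2.042, 0.001]
wrist_force: [-0.3, 0.3, -5.4]
gripper_width: 0.0491
t 18.25 pos [ 0.6309 -0.0251  0.1656] yaw -81.1 tilt 0.05 F [-0.3  0.3 -5.4] w 0.0491 q7 -1.58
[0.13007029 0.10442998 0.02389778]
```

```bash
python3 -m crank '[[[0,0,0.01],[0,0,0]],[[0,0,0.02],[0,0,0]],[[0,0,0.03],[0,0,0]],[[0,0,0.04],[0,0,0]],[[0,0,0.04],[0,0,0]]]'
python3 - <<'E'
from h import *
st(); print(r.get_obs()["torque"])
for c in("scene","top"):
    f=viewer.grab_frame(c)
    if c=="scene": cv2.imwrite("pics/c5.png",crop(c,proj(c,[[.631,-.025,.12]])[0],50,500,f))
    for t in "rotor_c cup0".split(): print(c,t,[(x["score"].__round__(2),np.round(x["position"],3)) for x in finder.landmark_of(c,t)])
E
```

```text
clock: 18.88
ee_pos: [0.6308, -0.0251, 0.1555]
ee_rot: [-2.387, 2.042, 0.002]
wrist_force: [0.4, 0.8, -5.4]
gripper_width: 0.0489
t 18.88 pos [ 0.6308 -0.0251  0.1555] yaw -81.1 tilt 0.06 F [ 0.4  0.8 -5.4] w 0.0489 q7 -1.58
[ 0.251428    0.02053327 -0.00598741]
scene rotor_c [(0.91, array([ 0.63 , -0.025,  0.124]))]
scene cup0 [(0.91, array([0.679, 0.011, 0.094])), (0.81, array([0.598, 0.021, 0.096])), (0.61, array([ 0.664, -0.07 ,  0.092]))]
top rotor_c []
top cup0 [(0.75, array([0.59 , 0.026, 0.096]))]
```

View pics/c5.png

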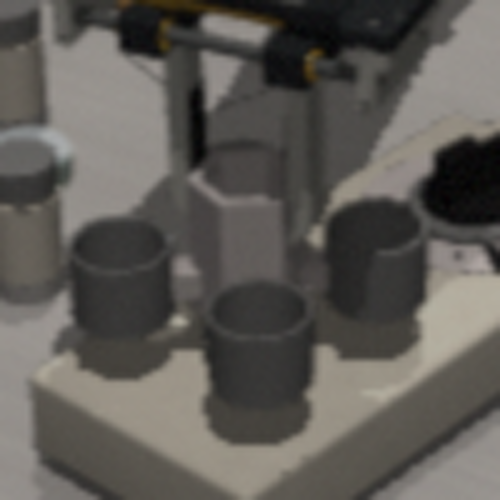

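It meshed on the way down; the picture shows the rotor level, about 15 mm above the flange. I continue to home.

```bash
python3 -m crank '[[[0,0,0.02],[0,0,0]],[[0,0,0.035],[0,0,0]],[[0,0,0.05],[0,0,0]],[[0,0,0.06],[0,0,0]],[[0,0,0.06],[0,0,0]]]'
python3 -m crank '[[[0,0,0.008],[0,0,0]],[[0,0,0.016],[0,0,0]],[[0,0,0.02],[0,0,0]],[[0,0,0.02],[0,0,0]]]'
python3 - <<'E'
from h import *
st(); print(r.get_obs()["torque"])
E
```

```text
clock: 19.8
ee_pos: [0.6308, -0.0251, 0.1404]
ee_rot: [-2.387, 2.042, 0.002]
wrist_force: [0.2, 1.5, -5.8]
gripper_width: 0.0487
clock: 20.3
ee_pos: [0.6313, -0.025, 0.1379]
ee_rot: [-2.386, 2.042, -0.001]
wrist_force: [-11.5, 1.4, 24.1]
gripper_width: 0.0486
t 20.3 pos [ 0.6313 -0.025   0.1379] yaw -81.1 tilt 0.06 F [-11.5   1.4  24.1] w 0.0486 q7 -1.59
[0.41488469 2.89916469 0.04916941]
```

```bash
python3 -m crank '[[[0,0,-0.01],[0,0,0]],[[0,0,-0.01],[0,0,0]],[[0,0,-0.01],[0,0,0]],[[0,0,-0.01],[0,0,0]]]' -0.45 20
python3 -m crank '[[[0,0,-0.04],[0,0,0]],[[0,0,-0.15],[0,0,0]],[[0,0,-0.32],[0,0,0]],[[0,0,-0.48],[0,0,0]],[[0,0,-0.56],[0,0,0]]]'
python3 - <<'E'
from h import *
st()
for c in("scene","top"):
    f=viewer.grab_frame(c)
    if c=="scene": cv2.imwrite("pics/c6.png",f)
    for t in "rotor_c cup0 cap_c dial_grip bottle0_c bottle1_c bottle2_c".split(): print(c,t,[(x["score"].__round__(2),np.round(x["position"],3)) for x in finder.landmark_of(c,t)])
E
```

```text
clock: 20.8
ee_pos: [0.631, -0.0251, 0.1381]
ee_rot: [-2.387, 2.042, 0.001]
wrist_force: [0.3, 0.0, -0.5]
gripper_width: 0.0685
clock: 21.42
ee_pos: [0.6317, -0.0251, 0.2815]
ee_rot: [-2.385, 2.041, -0.003]
wrist_force: [-0.1, 0.3, -0.8]
gripper_width: 0.0684
t 21.43 pos [ 0.6317 -0.0251  0.2815] yaw -81.1 tilt 0.17 F [-0.1  0.3 -0.8] w 0.0684 q7 -1.55
scene rotor_c [(0.64, array([ 0.63 , -0.027,  0.108]))]
scene cup0 [(0.92, array([0.597, 0.02 , 0.075])), (0.89, array([ 0.583, -0.062,  0.078])), (0.72, array([0.681, 0.011, 0.078])), (0.7, array([ 0.666, -0.072,  0.075]))]
scene cap_c [(0.79, array([0.631, 0.23 , 0.05 ]))]
scene dial_grip [(0.86, array([0.465, 0.004, 0.097])), (0.5, array([ 0.576, -0.21 ,  0.039]))]
scene bottle0_c []
scene bottle1_c [(0.68, array([ 0.452, -0.322,  0.041])), (0.54, array([ 0.632, -0.025,  0.108])), (0.43, array([0.593, 0.02 , 0.076]))]
scene bottle2_c [(0.8, array([ 0.578, -0.213,  0.038])), (0.58, array([0.682, 0.011, 0.075]))]
top rotor_c []
top cup0 [(0.86, array([0.685, 0.014, 0.078])), (0.74, array([0.594, 0.027, 0.081]))]
top cap_c [(0.93, array([0.634, 0.228, 0.053]))]
top dial_grip [(0.56, array([0.465, 0.004, 0.095]))]
top bottle0_c []
top bottle1_c []
top bottle2_c []
```

View pics/c6.png

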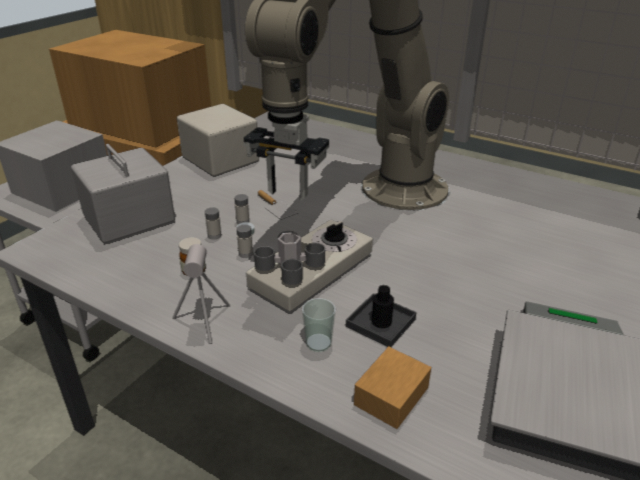

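The picture shows the cap upright in the tray at px (383,310) and the rotor seated (z 0.108, cup floors 0.076, as expected). Bottle A at (245,240) is next.

```bash
python3 - <<'E'
from h import *
to(.578,-.211,.16,-51.7)
E
```

```text
to (0.578, -0.211, 0.16, np.float64(-51.7)) shift [0.702 0.324 0.472] turn [ 0.     0.002 -0.98 ] rows>= 3.6
```

```bash
python3 -m crank '[[[0.15,0.07,0.03],[0,0,-0.2]],[[0.33,0.15,0.1],[0,0,-0.45]],[[0.5,0.23,0.25],[0,0,-0.7]],[[0.64,0.3,0.4],[0,0,-0.9]],[[0.7,0.324,0.47],[0,0,-0.98]]]'
python3 -m crank '[[[0,0,0],[0,0,0]],[[0,0,0],[0,0,0]]]'
cat > look.py <<'E'
from h import *
st()
for c in("scene","top"):
    viewer.grab_frame(c)
    for t in sys.argv[1:]: print(c,t,[(x["score"].__round__(2),np.round(x["position"],3)) for x in finder.landmark_of(c,t) if x["score"]>.4])
E
python3 look.py bottle0_c bottle1_c bottle2_c bottle3_c cup0 rotor_c dial_grip
python3 -c "
from h import *
to(.578,-.211,.064,-51.7)"
```

```text
clock: 22.85
ee_pos: [0.5761, -0.2131, 0.1586]
ee_rot: [2.826, -1.37, -0.004]
wrist_force: [1.4, 0.7, 0.3]
gripper_width: 0.0681
clock: 23.1
ee_pos: [0.5789, -0.2095, 0.1616]
ee_rot: [-2.826, 1.369, -0.001]
wrist_force: [0.6, 0.2, 1.4]
gripper_width: 0.0682
t 23.1 pos [ 0.5789 -0.2095  0.1616] yaw -51.7 tilt 0.07 F [0.6 0.2 1.4] w 0.0682 q7 -0.76
scene bottle0_c [(0.7, array([ 0.557, -0.012,  0.   ])), (0.59, array([ 0.63 , -0.026,  0.071]))]
scene bottle1_c [(0.56, array([ 0.451, -0.324,  0.042])), (0.5, array([ 0.633, -0.025,  0.132]))]
scene bottle2_c [(0.96, array([ 0.577, -0.21 ,  0.041]))]
scene bottle3_c [(0.84, array([ 0.554, -0.345,  0.041]))]
scene cup0 [(0.9, array([ 0.666, -0.072,  0.078])), (0.79, array([0.594, 0.023, 0.076])), (0.72, array([0.677, 0.013, 0.077])), (0.68, array([ 0.582, -0.064,  0.079]))]
scene rotor_c [(0.82, array([ 0.63 , -0.024,  0.106]))]
scene dial_grip [(0.7, array([0.463, 0.   , 0.093]))]
top bottle0_c []
top bottle1_c [(0.63, array([ 0.446, -0.319,  0.04 ])), (0.5, array([ 0.554, -0.344,  0.04 ]))]
top bottle2_c [(0.51, array([ 0.584, -0.066,  0.077]))]
top bottle3_c [(0.45, array([ 0.557, -0.343,  0.042]))]
top cup0 [(0.95, array([0.592, 0.022, 0.079])), (0.92, array([0.683, 0.011, 0.077])), (0.86, array([ 0.583, -0.064,  0.077])), (0.62, array([ 0.67 , -0.074,  0.072]))]
top rotor_c [(0.75, array([ 0.627, -0.02 ,  0.131])), (0.69, array([ 0.63 , -0.022,  0.108]))]
top dial_grip [(0.73, array([0.462, 0.005, 0.096]))]
to (0.578, -0.211, 0.064, np.float64(-51.7)) shift [0.002 0.001 0.386] turn [-0.     0.002 -0.   ] rows>= 1.5
```

```bash
python3 -m crank '[[[0,0,0.08],[0,0,0]],[[0,0,0.2],[0,0,0]],[[0,0,0.31],[0,0,0]],[[0,0,0.38],[0,0,0]],[[0,0,0.385],[0,0,0]]]'
python3 -m crank '[[[0,0,0],[0,0,0]],[[0,0,0],[0,0,0]],[[0,0,0],[0,0,0]],[[0,0,0],[0,0,0]]]' 1 20
python3 -m crank '[[[0,0,-0.05],[0,0,0]],[[0,0,-0.2],[0,0,0]],[[0,0,-0.38],[0,0,0]],[[0,0,-0.5],[0,0,0]],[[0,0,-0.52],[0,0,0]]]'
python3 look.py bottle2_c 
python3 -c "
from h import *
to(.5823,-.0636,.195,-51.7)"
```

```text
clock: 24.52
ee_pos: [0.5772, -0.2101, 0.0629]
ee_rot: [-2.827, 1.37, 0.005]
wrist_force: [-0.8, 0.2, 0.2]
gripper_width: 0.0682
clock: 25.02
ee_pos: [0.5783, -0.2106, 0.065]
ee_rot: [-2.827, 1.37, -0.001]
wrist_force: [-0.1, 0.4, 7.1]
gripper_width: 0.0397
clock: 25.65
ee_pos: [0.5789, -0.2108, 0.1971]
ee_rot: [-2.826, 1.37, -0.005]
wrist_force: [-1.6, 0.1, -1.5]
gripper_width: 0.0399
t 25.65 pos [ 0.5789 -0.2108  0.1971] yaw -51.7 tilt 0.19 F [-1.6  0.1 -1.5] w 0.0399 q7 -0.75
scene bottle2_c [(0.64, array([ 0.577, -0.211,  0.172]))]
top bottle2_c []
to (0.5823, -0.0636, 0.195, np.float64(-51.7)) shift [-0.449 -0.379 -0.006] turn [0.002 0.004 0.   ] rows>= 2.4
```

```bash
python3 -m crank '[[[-0.06,-0.05,0],[0,0,0]],[[-0.2,-0.17,0],[0,0,0]],[[-0.34,-0.29,0],[0,0,0]],[[-0.43,-0.36,0],[0,0,0]],[[-0.45,-0.379,0],[0,0,0]]]'
python3 -m crank '[[[0,0,0],[0,0,0]],[[0,0,0],[0,0,0]]]'
python3 look.py bottle2_c 
python3 -c "
from h import *
to(.5823,-.0636,.165,-51.7)"
```

```text
clock: 26.48
ee_pos: [0.5822, -0.0602, 0.1939]
ee_rot: [-2.829, 1.364, 0.003]
wrist_force: [0.1, -0.8, -1.8]
gripper_width: 0.0397
clock: 26.72
ee_pos: [0.5825, -0.0647, 0.1942]
ee_rot: [-2.826, 1.372, 0.001]
wrist_force: [-0.1, 0.1, -2.1]
gripper_width: 0.0398
t 26.73 pos [ 0.5825 -0.0647  0.1942] yaw -51.8 tilt 0.05 F [-0.1  0.1 -2.1] w 0.0398 q7 -1.01
scene bottle2_c [(0.83, array([ 0.577, -0.07 ,  0.171]))]
top bottle2_c []
to (0.5823, -0.0636, 0.165, np.float64(-51.7)) shift [-0.003 -0.001  0.118] turn [-0.     0.001 -0.002] rows>= 0.5
```

```bash
cat > bo.py <<'E'
from h import *
def circ(c,rr): t=np.linspace(0,2*np.pi,60); return np.c_[c[0]+rr*np.cos(t),c[1]+rr*np.sin(t),0*t+c[2]]
def view(name,circles,ctr,h=36):
    out=[]
    for cam in("scene","top"):
        f=viewer.grab_frame(cam); c0=np.round(proj(cam,[ctr])[0]).astype(int); im=crop(cam,c0,h,400,f); k=400/(2*h)
        for c,rr,col in circles: cv2.polylines(im,[np.round((proj(cam,circ(c,rr))-c0+h+.5)*k-.5).astype(int)],True,col,1)
        out.append(im)
    cv2.imwrite(name,np.hstack(out))
E
python3 - <<'E'
from bo import *
p=r.get_obs()["ee_pos"]; b=p-[0,0,.065]
view("pics/b1.png",[(b,.02,(0,0,255)),(b+[0,0,.084],.02,(0,0,255)),((.5823,-.0636,.112),.0225,(0,255,0)),((.680,.0129,.112),.0225,(0,255,0)),((.6693,-.074,.112),.0225,(0,255,0)),((.5927,.0234,.112),.0225,(0,255,0))],b,45)
for n in("bottle2_c","bottle2_c"): 
  viewer.grab_frame("scene"); print([np.round(x["position"],3) for x in finder.landmark_of("scene",n)])
E
```

```text
[array([ 0.579, -0.065,  0.17 ])]
[array([ 0.578, -0.066,  0.167])]
```

View pics/b1.png

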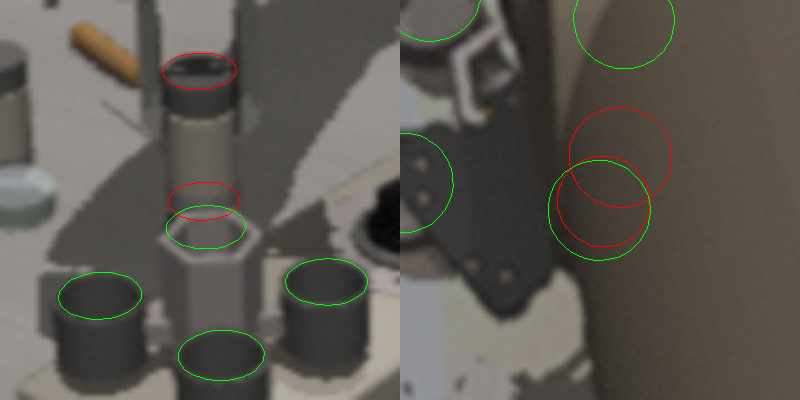

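The overlays agree: the cup rims match the green circles and the held bottle matches red within about 1 mm. I insert gently.

```bash
python3 -m crank '[[[-0.002,-0.003,0.04],[0,0,0]],[[-0.002,-0.003,0.07],[0,0,0]],[[-0.002,-0.003,0.09],[0,0,0]],[[-0.002,-0.003,0.11],[0,0,0]],[[-0.002,-0.003,0.11],[0,0,0]]]'
python3 -c "
from h import *
st(); print(r.get_obs()['torque'].round(2)); to(.5823,-.0636,.143,-51.7)"
```

```text
clock: 27.85
ee_pos: [0.5827, -0.0627, 0.1666]
ee_rot: [-2.827, 1.37, 0.002]
wrist_force: [0.2, 0.1, -1.9]
gripper_width: 0.0399
t 27.85 pos [ 0.5827 -0.0627  0.1666] yaw -51.7 tilt 0.07 F [ 0.2  0.1 -1.9] w 0.0399 q7 -1.02
[-0.   -0.03  0.03]
to (0.5823, -0.0636, 0.143, np.float64(-51.7)) shift [0.002 0.004 0.094] turn [ 0.001  0.002 -0.   ] rows>= 0.4
```

```bash
python3 -m crank '[[[0.002,0.003,0.03],[0,0,0]],[[0.002,0.003,0.06],[0,0,0]],[[0.002,0.003,0.085],[0,0,0]],[[0.002,0.003,0.097],[0,0,0]],[[0.002,0.003,0.097],[0,0,0]]]'
python3 -c "
from h import *
st(); print(r.get_obs()['torque'].round(2))"
```

```text
clock: 28.48
ee_pos: [0.5825, -0.0635, 0.1425]
ee_rot: [-2.827, 1.37, 0.002]
wrist_force: [-0.4, 0.2, -2.5]
gripper_width: 0.0393
t 28.48 pos [ 0.5825 -0.0635  0.1425] yaw -51.7 tilt 0.06 F [-0.4  0.2 -2.5] w 0.0393 q7 -1.03
[-0.03  0.   -0.02]
```

```bash
python3 -m crank '[[[0,0,0.004],[0,0,0]],[[0,0,0.004],[0,0,0]],[[0,0,0.004],[0,0,0]],[[0,0,0.004],[0,0,0]]]' -0.35
python3 -m crank '[[[0,0,-0.04],[0,0,0]],[[0,0,-0.15],[0,0,0]],[[0,0,-0.25],[0,0,0]],[[0,0,-0.34],[0,0,0]],[[0,0,-0.36],[0,0,0]]]'
python3 look.py bottle2_c bottle1_c bottle3_c
python3 -c "
from h import *
to(.449,-.321,.16,-51.7)"
```

```text
clock: 28.98
ee_pos: [0.5827, -0.0635, 0.1419]
ee_rot: [-2.827, 1.37, 0.001]
wrist_force: [0.0, -0.7, 0.2]
gripper_width: 0.0638
clock: 29.6
ee_pos: [0.5834, -0.0636, 0.2337]
ee_rot: [-2.826, 1.369, -0.003]
wrist_force: [0.2, 0.1, -0.1]
gripper_width: 0.0631
t 29.6 pos [ 0.5834 -0.0636  0.2337] yaw -51.7 tilt 0.14 F [ 0.2  0.1 -0.1] w 0.0631 q7 -1.0
scene bottle2_c [(0.6, array([ 0.58 , -0.063,  0.114]))]
scene bottle1_c [(0.94, array([ 0.449, -0.323,  0.041])), (0.75, array([ 0.488, -0.28 ,  0.001]))]
scene bottle3_c [(0.76, array([ 0.544, -0.373,  0.039]))]
top bottle2_c []
top bottle1_c [(0.49, array([ 0.627, -0.023,  0.106]))]
top bottle3_c []
to (0.449, -0.321, 0.16, np.float64(-51.7)) shift [0.478 1.057 0.284] turn [0.001 0.003 0.   ] rows>= 4.8
```

Bottle A is in its cup. Bottle C seems to have been knocked to (0.544,-0.373). I go on to B.

```bash
python3 -m crank '[[[0.08,0.17,0],[0,0,0]],[[0.18,0.4,0],[0,0,0]],[[0.28,0.63,0.05],[0,0,0]],[[0.38,0.83,0.14],[0,0,0]],[[0.44,0.97,0.2],[0,0,0]]]' -0.45
python3 -m crank '[[[0.03,0.07,0.05],[0,0,0]],[[0.038,0.087,0.08],[0,0,0]],[[0.038,0.087,0.08],[0,0,0]],[[0.038,0.087,0.08],[0,0,0]]]'
python3 look.py bottle1_c bottle3_c
python3 -c "
from h import *
to(.449,-.322,.064,-51.7)"
```

```text
clock: 30.62
ee_pos: [0.4586, -0.3025, 0.1805]
ee_rot: [2.826, -1.373, -0.002]
wrist_force: [1.5, -0.1, 0.5]
gripper_width: 0.0684
clock: 31.12
ee_pos: [0.4504, -0.3199, 0.1621]
ee_rot: [-2.828, 1.367, -0.0]
wrist_force: [0.1, -0.3, 0.5]
gripper_width: 0.0678
t 31.12 pos [ 0.4504 -0.3199  0.1621] yaw -51.6 tilt 0.05 F [ 0.1 -0.3  0.5] w 0.0678 q7 -0.46
scene bottle1_c [(0.81, array([ 0.453, -0.322,  0.042]))]
scene bottle3_c [(0.88, array([ 0.544, -0.372,  0.043]))]
top bottle1_c [(0.64, array([0.634, 0.231, 0.001])), (0.53, array([ 0.493, -0.281, -0.   ]))]
top bottle3_c [(0.61, array([ 0.543, -0.371,  0.043]))]
to (0.449, -0.322, 0.064, np.float64(-51.7)) shift [0.002 0.005 0.391] turn [-0.001  0.001  0.001] rows>= 1.6
```

```bash
python3 -m crank '[[[0.002,0.004,0.08],[0,0,0]],[[0.002,0.004,0.2],[0,0,0]],[[0.002,0.004,0.31],[0,0,0]],[[0.002,0.004,0.38],[0,0,0]],[[0.002,0.004,0.389],[0,0,0]]]'
python3 -m crank '[[[0,0,0],[0,0,0]],[[0,0,0],[0,0,0]],[[0,0,0],[0,0,0]],[[0,0,0],[0,0,0]]]' 1 20
python3 -m crank '[[[0,0,-0.05],[0,0,0]],[[0,0,-0.2],[0,0,0]],[[0,0,-0.4],[0,0,0]],[[0,0,-0.58],[0,0,0]],[[0,0,-0.66],[0,0,0]]]'
python3 look.py bottle1_c 
python3 -c "
from h import *
to(.6797,.0131,.23,-51.7)"
```

```text
clock: 32.05
ee_pos: [0.4485, -0.3217, 0.0636]
ee_rot: [-2.827, 1.369, 0.003]
wrist_force: [0.9, -0.4, 0.9]
gripper_width: 0.0681
clock: 32.55
ee_pos: [0.4491, -0.3222, 0.065]
ee_rot: [-2.827, 1.37, -0.001]
wrist_force: [-0.7, 0.5, 7.2]
gripper_width: 0.0397
clock: 33.17
ee_pos: [0.4495, -0.3225, 0.2329]
ee_rot: [-2.827, 1.37, -0.005]
wrist_force: [-0.1, 0.3, -1.9]
gripper_width: 0.0395
t 33.17 pos [ 0.4495 -0.3225  0.2329] yaw -51.7 tilt 0.17 F [-0.1  0.3 -1.9] w 0.0395 q7 -0.44
scene bottle1_c [(0.86, array([ 0.452, -0.324,  0.21 ]))]
top bottle1_c [(0.49, array([ 0.447, -0.319,  0.214]))]
to (0.6797, 0.0131, 0.23, np.float64(-51.7)) shift [-0.479 -1.556 -0.003] turn [-0.     0.001 -0.   ] rows>= 6.5
```

```bash
python3 -m crank '[[[-0.04,-0.13,-0.02],[0,0,0]],[[-0.1,-0.32,-0.02],[0,0,0]],[[-0.16,-0.52,-0.02],[0,0,0]],[[-0.22,-0.72,-0.02],[0,0,0]],[[-0.28,-0.92,-0.02],[0,0,0]]]'
python3 -m crank '[[[-0.06,-0.2,0],[0,0,0]],[[-0.12,-0.4,0],[0,0,0]],[[-0.17,-0.55,0],[0,0,0]],[[-0.195,-0.62,0],[0,0,0]],[[-0.199,-0.636,0],[0,0,0]]]'
python3 -m crank '[[[0,0,0],[0,0,0]],[[0,0,0.05],[0,0,0]],[[0,0,0.1],[0,0,0]],[[0,0,0.14],[0,0,0]],[[0,0,0.16],[0,0,0]]]'
python3 - <<'E'
from bo import *
st(); to(.6797,.0131,.165,-51.7)
p=r.get_obs()["ee_pos"]; b=p-[0,0,.065]; g=(0,255,0)
view("pics/b2.png",[(b,.02,(0,0,255)),(b+[0,0,.084],.02,(0,0,255)),((.6797,.0131,.112),.0225,g),((.6693,-.074,.112),.0225,g),((.5927,.0234,.112),.0225,g),((.5823,-.0636,.160),.02,g)],b,45)
E
```

```text
clock: 34.0
ee_pos: [0.5861, -0.1231, 0.2328]
ee_rot: [2.827, -1.37, -0.004]
wrist_force: [0.2, 0.3, -2.2]
gripper_width: 0.0401
clock: 34.62
ee_pos: [0.6796, 0.0136, 0.2331]
ee_rot: [2.828, -1.368, -0.004]
wrist_force: [0.2, -0.8, -2.2]
gripper_width: 0.0398
clock: 35.25
ee_pos: [0.6796, 0.0127, 0.1935]
ee_rot: [2.827, -1.37, -0.002]
wrist_force: [0.7, -0.1, -2.4]
gripper_width: 0.0398
t 35.25 pos [0.6796 0.0127 0.1935] yaw -51.7 tilt 0.09 F [ 0.7 -0.1 -2.4] w 0.0398 q7 -1.15
to (0.6797, 0.0131, 0.165, np.float64(-51.7)) shift [-0.001 -0.001  0.114] turn [ 0.001  0.003 -0.   ] rows>= 0.5
```

View pics/b2.png

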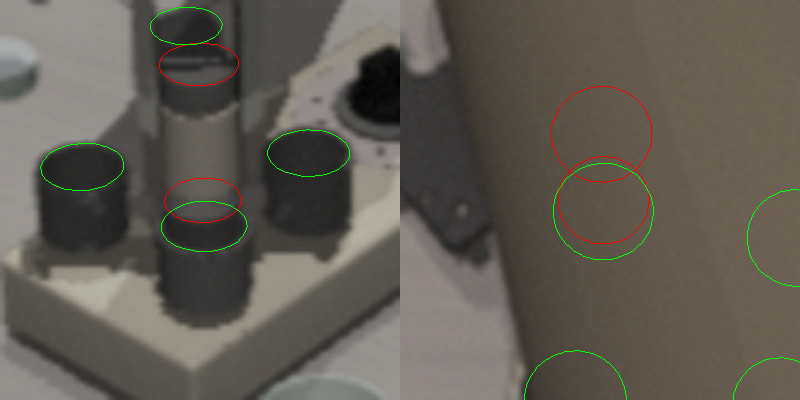

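The bottle sits within about 1.5 mm of the cup axis. I insert it gently.

```bash
python3 -m crank '[[[0,0,0.04],[0,0,0]],[[0,0,0.07],[0,0,0]],[[0,0,0.09],[0,0,0]],[[0,0,0.11],[0,0,0]],[[0,0,0.11],[0,0,0]]]'
python3 -c "
from h import *
st(); print(r.get_obs()['torque'].round(2)); to(.6797,.0131,.142,-51.7)"
```

```text
clock: 35.98
ee_pos: [0.6798, 0.0129, 0.1666]
ee_rot: [-2.827, 1.37, 0.002]
wrist_force: [-0.2, 0.0, -1.9]
gripper_width: 0.0397
t 35.98 pos [0.6798 0.0129 0.1666] yaw -51.7 tilt 0.07 F [-0.2  0.  -1.9] w 0.0397 q7 -1.16
[-0.04 -0.05  0.06]
to (0.6797, 0.0131, 0.142, np.float64(-51.7)) shift [-0.001 -0.     0.098] turn [ 0.001  0.002 -0.   ] rows>= 0.4
```

```bash
python3 -m crank '[[[0,0,0.03],[0,0,0]],[[0,0,0.06],[0,0,0]],[[0,0,0.085],[0,0,0]],[[0,0,0.1],[0,0,0]],[[0,0,0.101],[0,0,0]]]'
python3 -c "
from h import *
st()"
python3 -m crank '[[[0,0,0],[0,0,0]],[[0,0,0],[0,0,0]],[[0,0,0],[0,0,0]],[[0,0,0],[0,0,0]]]' -0.35
python3 -m crank '[[[0,0,-0.04],[0,0,0]],[[0,0,-0.15],[0,0,0]],[[0,0,-0.25],[0,0,0]],[[0,0,-0.34],[0,0,0]],[[0,0,-0.36],[0,0,0]]]'
python3 look.py bottle1_c bottle3_c bottle2_c
python3 -c "
from h import *
to(.544,-.372,.22,38.2)"
```

```text
clock: 36.6
ee_pos: [0.6799, 0.013, 0.1415]
ee_rot: [-2.827, 1.37, 0.001]
wrist_force: [0.1, 0.2, -1.4]
gripper_width: 0.0394
t 36.6 pos [0.6799 0.013  0.1415] yaw -51.7 tilt 0.05 F [ 0.1  0.2 -1.4] w 0.0394 q7 -1.17
clock: 37.1
ee_pos: [0.68, 0.013, 0.1419]
ee_rot: [-2.827, 1.37, 0.001]
wrist_force: [-0.4, 0.8, -0.5]
gripper_width: 0.0636
clock: 37.72
ee_pos: [0.6807, 0.013, 0.2339]
ee_rot: [-2.826, 1.369, -0.003]
wrist_force: [0.8, -0.5, 0.2]
gripper_width: 0.0634
t 37.73 pos [0.6807 0.013  0.2339] yaw -51.7 tilt 0.15 F [ 0.8 -0.5  0.2] w 0.0634 q7 -1.14
scene bottle1_c [(0.85, array([0.683, 0.011, 0.12 ]))]
scene bottle3_c [(0.57, array([ 0.544, -0.372,  0.041]))]
scene bottle2_c [(0.6, array([ 0.706, -0.283, -0.001])), (0.58, array([0.631, 0.233, 0.053])), (0.54, array([ 0.583, -0.063,  0.118]))]
top bottle1_c []
top bottle3_c [(0.56, array([ 0.545, -0.368,  0.042]))]
top bottle2_c []
to (0.544, -0.372, 0.22, np.float64(38.2)) shift [0.872 1.38  0.044] turn [-1.000e-03  3.000e-03 -2.997e+00] rows>= 8.4
```

```bash
python3 -m crank '[[[0.06,0.1,0],[0,0,0]],[[0.16,0.25,0],[0,0,0]],[[0.27,0.42,0],[0,0,0]],[[0.38,0.6,0],[0,0,0]],[[0.48,0.76,0.02],[0,0,0]]]' -0.45
python3 -m crank '[[[0.1,0.16,0],[0,0,-0.2]],[[0.2,0.32,0],[0,0,-0.45]],[[0.3,0.48,0.02],[0,0,-0.7]],[[0.37,0.58,0.02],[0,0,-0.9]],[[0.392,0.62,0.02],[0,0,-1]]]'
python3 -m crank '[[[0,0,0.03],[0,0,-0.35]],[[0,0,0.06],[0,0,-0.7]],[[0,0,0.1],[0,0,-1]]]'
python3 -m crank '[[[0,0,0.04],[0,0,-0.35]],[[0,0,0.08],[0,0,-0.7]],[[0,0,0.12],[0,0,-0.95]],[[0,0,0.14],[0,0,-1]],[[0,0,0.14],[0,0,-1]]]'
python3 look.py bottle3_c rotor_c cup0
python3 -c "
from h import *
to(.544,-.3715,.064,38.2)"
```

```text
clock: 38.75
ee_pos: [0.6045, -0.2009, 0.2266]
ee_rot: [-2.827, 1.37, 0.0]
wrist_force: [1.2, -0.6, 0.6]
gripper_width: 0.0681
clock: 39.38
ee_pos: [0.543, -0.3743, 0.2209]
ee_rot: [-3.085, 0.592, 0.002]
wrist_force: [0.9, 0.4, -0.8]
gripper_width: 0.0682
clock: 39.75
ee_pos: [0.5442, -0.372, 0.196]
ee_rot: [-3.132, -0.236, 0.001]
wrist_force: [0.5, -0.1, -0.4]
gripper_width: 0.068
clock: 40.38
ee_pos: [0.5441, -0.3719, 0.1611]
ee_rot: [-2.968, -1.026, 0.001]
wrist_force: [0.4, 0.4, 0.5]
gripper_width: 0.0683
t 40.38 pos [ 0.5441 -0.3719  0.1611] yaw 38.2 tilt 0.08 F [0.4 0.4 0.5] w 0.0683 q7 0.94
scene bottle3_c [(0.82, array([ 0.542, -0.368,  0.045]))]
scene rotor_c [(0.49, array([0.465, 0.002, 0.093]))]
scene cup0 [(0.98, array([ 0.583, -0.065,  0.08 ])), (0.81, array([0.593, 0.023, 0.075])), (0.63, array([0.683, 0.01 , 0.076])), (0.61, array([ 0.667, -0.07 ,  0.077])), (0.57, array([ 0.556, -0.014,  0.004])), (0.48, array([0.633, 0.227, 0.001]))]
top bottle3_c [(0.83, array([ 0.54 , -0.369,  0.044]))]
top rotor_c [(0.98, array([ 0.627, -0.025,  0.108]))]
top cup0 [(0.91, array([0.684, 0.014, 0.077])), (0.9, array([0.591, 0.025, 0.074])), (0.7, array([ 0.671, -0.074,  0.072])), (0.67, array([ 0.584, -0.064,  0.076])), (0.57, array([ 0.631, -0.027,  0.135]))]
to (0.544, -0.3715, 0.064, np.float64(38.2)) shift [-0.    -0.002  0.391] turn [-0.001 -0.     0.003] rows>= 1.6
```

```bash
python3 -m crank '[[[0,-0.005,0.08],[0,0,0]],[[0,-0.005,0.2],[0,0,0]],[[0,-0.005,0.31],[0,0,0]],[[0,-0.005,0.38],[0,0,0]],[[0,-0.005,0.389],[0,0,0]]]'
python3 -m crank '[[[0,0,0],[0,0,0]],[[0,0,0],[0,0,0]],[[0,0,0],[0,0,0]],[[0,0,0],[0,0,0]]]' 1 20
python3 -m crank '[[[0,0,-0.05],[0,0,0]],[[0,0,-0.2],[0,0,0]],[[0,0,-0.4],[0,0,0]],[[0,0,-0.58],[0,0,0]],[[0,0,-0.66],[0,0,0]]]'
python3 look.py bottle3_c 
python3 -c "
from h import *
to(.6693,-.074,.23,38.2)"
```

```text
clock: 41.4
ee_pos: [0.5428, -0.3704, 0.0628]
ee_rot: [-2.965, -1.03, 0.002]
wrist_force: [0.3, 0.0, 0.1]
gripper_width: 0.0683
clock: 41.9
ee_pos: [0.5437, -0.3712, 0.0649]
ee_rot: [2.968, 1.03, 0.001]
wrist_force: [-0.4, -0.5, 4.6]
gripper_width: 0.0396
clock: 42.52
ee_pos: [0.5442, -0.3712, 0.2326]
ee_rot: [2.966, 1.03, 0.003]
wrist_force: [0.2, -0.2, -1.7]
gripper_width: 0.0395
t 42.52 pos [ 0.5442 -0.3712  0.2326] yaw 38.3 tilt 0.16 F [ 0.2 -0.2 -1.7] w 0.0395 q7 0.97
scene bottle3_c [(0.65, array([ 0.544, -0.371,  0.208])), (0.57, array([0.63 , 0.233, 0.053]))]
top bottle3_c [(0.76, array([ 0.541, -0.373,  0.209]))]
to (0.6693, -0.074, 0.23, np.float64(38.2)) shift [ 1.132 -0.619 -0.007] turn [-0.004  0.001  0.003] rows>= 5.2
```

```bash
python3 -m crank '[[[0.12,-0.07,-0.02],[0,0,0]],[[0.32,-0.17,-0.02],[0,0,0]],[[0.53,-0.29,-0.02],[0,0,0]],[[0.73,-0.4,-0.02],[0,0,0]],[[0.91,-0.5,-0.02],[0,0,0]]]'
python3 -m crank '[[[0.15,-0.08,0],[0,0,0]],[[0.222,-0.119,0],[0,0,0]],[[0.222,-0.119,0.05],[0,0,0]],[[0.222,-0.119,0.13],[0,0,0]],[[0.222,-0.119,0.16],[0,0,0]]]'
python3 - <<'E'
from bo import *
st(); to(.6693,-.074,.165,38.2)
p=r.get_obs()["ee_pos"]; b=p-[0,0,.065]; g=(0,255,0)
view("pics/b3.png",[(b,.02,(0,0,255)),(b+[0,0,.084],.02,(0,0,255)),((.6797,.0131,.160),.020,g),((.6693,-.074,.112),.0225,g),((.5927,.0234,.112),.0225,g),((.5823,-.0636,.160),.02,g)],b,45)
E
```

```text
clock: 43.35
ee_pos: [0.6443, -0.1297, 0.2321]
ee_rot: [-2.965, -1.031, 0.004]
wrist_force: [0.4, -0.3, -2.4]
gripper_width: 0.0396
clock: 43.98
ee_pos: [0.6683, -0.0761, 0.1918]
ee_rot: [-2.967, -1.027, 0.005]
wrist_force: [0.1, -0.2, -2.7]
gripper_width: 0.0396
t 43.98 pos [ 0.6683 -0.0761  0.1918] yaw 38.2 tilt 0.2 F [ 0.1 -0.2 -2.7] w 0.0396 q7 0.44
to (0.6693, -0.074, 0.165, np.float64(38.2)) shift [ 0.008 -0.004  0.107] turn [-0.005  0.005 -0.001] rows>= 0.4
```

View pics/b3.png

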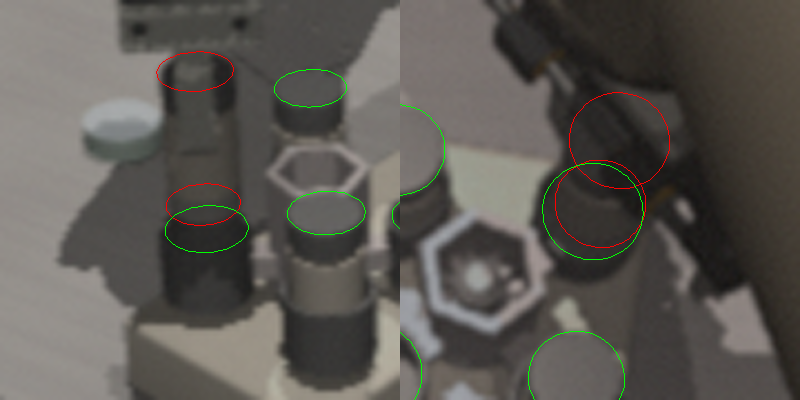

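Both placed bottles match the expected seated tops. The arm was still settling, so I let it settle and descend.

```bash
python3 -m crank '[[[0,0,0],[0,0,0]],[[0,0,0],[0,0,0]],[[0,0,0],[0,0,0]]]'
python3 - <<'E'
from h import *
st(); to(.6693,-.074,.165,38.2)
E
```

```text
clock: 44.45
ee_pos: [0.6698, -0.0742, 0.1949]
ee_rot: [-2.967, -1.03, -0.001]
wrist_force: [1.0, -0.2, -1.0]
gripper_width: 0.0398
t 44.45 pos [ 0.6698 -0.0742  0.1949] yaw 38.3 tilt 0.04 F [ 1.  -0.2 -1. ] w 0.0398 q7 0.44
to (0.6693, -0.074, 0.165, np.float64(38.2)) shift [-0.001 -0.002  0.12 ] turn [-0.    -0.001  0.003] rows>= 0.5
```

```bash
python3 -m crank '[[[0,0,0.04],[0,0,0]],[[0,0,0.07],[0,0,0]],[[0,0,0.09],[0,0,0]],[[0,0,0.115],[0,0,0]],[[0,0,0.115],[0,0,0]]]'
python3 -c "
from h import *
st(); print(r.get_obs()['torque'].round(2)); to(.6693,-.074,.142,38.2)"
```

```text
clock: 45.08
ee_pos: [0.6695, -0.0742, 0.1651]
ee_rot: [-2.967, -1.03, 0.001]
wrist_force: [0.9, -0.8, -2.6]
gripper_width: 0.0396
t 45.08 pos [ 0.6695 -0.0742  0.1651] yaw 38.3 tilt 0.07 F [ 0.9 -0.8 -2.6] w 0.0396 q7 0.42
[-0.16 -0.41 -0.01]
to (0.6693, -0.074, 0.142, np.float64(38.2)) shift [-0.    -0.001  0.092] turn [-0.002  0.     0.003] rows>= 0.4
```

```bash
python3 -m crank '[[[0,0,0.03],[0,0,0]],[[0,0,0.055],[0,0,0]],[[0,0,0.08],[0,0,0]],[[0,0,0.093],[0,0,0]],[[0,0,0.093],[0,0,0]]]'
python3 -c "
from h import *
st(); print(r.get_obs()['torque'].round(2))"
python3 -m crank '[[[0,0,0],[0,0,0]],[[0,0,0],[0,0,0]],[[0,0,0],[0,0,0]],[[0,0,0],[0,0,0]]]' -0.35
python3 -m crank '[[[0,0,-0.04],[0,0,0]],[[0,0,-0.15],[0,0,0]],[[0,0,-0.25],[0,0,0]],[[0,0,-0.34],[0,0,0]],[[0,0,-0.36],[0,0,0]]]'
python3 look.py bottle1_c bottle3_c bottle2_c dial_grip cup0
python3 -c "
from h import *
to(.465,.003,.20,-10)"
```

```text
clock: 45.7
ee_pos: [0.6696, -0.0741, 0.1422]
ee_rot: [-2.967, -1.03, 0.001]
wrist_force: [-0.0, 0.5, -2.5]
gripper_width: 0.0402
t 45.7 pos [ 0.6696 -0.0741  0.1422] yaw 38.3 tilt 0.06 F [-0.   0.5 -2.5] w 0.0402 q7 0.41
[-0.06 -0.36 -0.02]
clock: 46.2
ee_pos: [0.6697, -0.0741, 0.1426]
ee_rot: [-2.967, -1.03, -0.0]
wrist_force: [-0.3, 0.9, 0.6]
gripper_width: 0.0637
clock: 46.82
ee_pos: [0.6704, -0.0741, 0.2345]
ee_rot: [2.967, 1.03, 0.004]
wrist_force: [0.5, -0.3, -1.1]
gripper_width: 0.0635
t 46.83 pos [ 0.6704 -0.0741  0.2345] yaw 38.3 tilt 0.13 F [ 0.5 -0.3 -1.1] w 0.0635 q7 0.45
scene bottle1_c [(0.81, array([0.681, 0.011, 0.121]))]
scene bottle3_c [(0.63, array([ 0.668, -0.072,  0.119])), (0.45, array([0.595, 0.019, 0.077]))]
scene bottle2_c [(0.7, array([ 0.58 , -0.064,  0.116]))]
scene dial_grip [(0.83, array([0.463, 0.004, 0.096]))]
scene cup0 [(0.88, array([ 0.667, -0.072,  0.076])), (0.86, array([ 0.582, -0.063,  0.08 ])), (0.83, array([0.596, 0.023, 0.076])), (0.64, array([0.682, 0.012, 0.076])), (0.47, array([ 0.556, -0.009,  0.004])), (0.47, array([ 0.634, -0.025,  0.13 ]))]
top bottle1_c [(0.56, array([0.676, 0.015, 0.121])), (0.49, array([ 0.628, -0.026,  0.134]))]
top bottle3_c [(0.64, array([ 0.668, -0.07 ,  0.122]))]
top bottle2_c [(0.66, array([ 0.585, -0.061,  0.12 ]))]
top dial_grip [(0.96, array([0.464, 0.003, 0.098])), (0.73, array([ 0.581, -0.064,  0.075]))]
top cup0 [(0.81, array([ 0.58 , -0.065,  0.076])), (0.66, array([0.676, 0.015, 0.12 ])), (0.63, array([0.59 , 0.024, 0.078])), (0.61, array([ 0.671, -0.071,  0.071])), (0.59, array([0.683, 0.01 , 0.076]))]
to (0.465, 0.003, 0.2, np.float64(-10.0)) shift [-0.451 -0.749  0.13 ] turn [-2.00e-03  1.00e-03  1.61e+00] rows>= 4.5
```

All three bottles stand in their cups. Now the dial angles, measured from the first unobstructed top picture.

```bash
python3 - <<'E'
from h import *
A=lambda a,b: np.degrees(np.arctan2(b[1]-a[1],b[0]-a[0]))
a,b=back("top",(312,286.3),.104),back("top",(308.5,298.6),.104); print("pointer",a,b,A(a,b))
a,b=back("top",(299.4,273.7),.062),back("top",(291.7,265.3),.062); print("mark",a,b,A(a,b),"from centre",A((.4645,.003),b),A((.4645,.003),a))
print("mixer yaw",A((.4645,.003),(.631,-.0252)))
f=cv2.imread("pics/top0.png")
c=proj("top",[[.4645,.003,.08]])[0]; cv2.imwrite("pics/d0.png",crop("top",c,24,600,f)); print(c)
E
```

```text
pointer [0.46351798 0.00284522 0.104     ] [0.43989807 0.00902987 0.104     ] 165.32705374919047
mark [0.49130876 0.02917645 0.062     ] [0.50809653 0.04530128 0.062     ] 43.84608276395125 from centre 44.136104535679934 44.31627933317332
mixer yaw -9.612924085375711
[311.97572841 286.62677579]
```

View pics/d0.png

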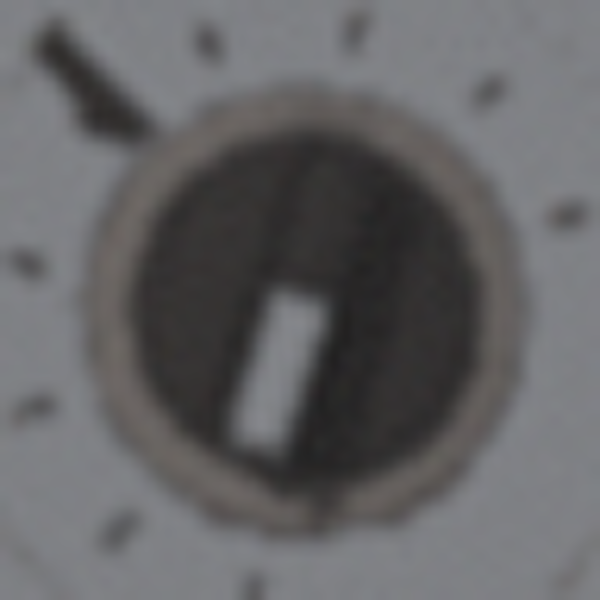

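The crop shows the pointer at about 165.3° and the mark at 44.2°, so the knob must turn about 121° clockwise. I grip the bar with the jaws at 75.3°.

```bash
python3 -m crank '[[[-0.08,-0.12,0],[0,0,-0.1]],[[-0.18,-0.3,0],[0,0,-0.3]],[[-0.29,-0.48,0],[0,0,-0.5]],[[-0.39,-0.65,0],[0,0,-0.7]],[[-0.451,-0.749,0.06],[0,0,-0.8]]]' 0.1 20
python3 -m crank '[[[0,0,0.05],[0,0,-0.3]],[[0,0,0.1],[0,0,-0.433]],[[0,0,0.1],[0,0,-0.433]],[[0,0,0.1],[0,0,-0.433]]]'
python3 look.py dial_grip
python3 -c "
from h import *
to(.4645,.003,.098,75.3)"
```

```text
clock: 48.05
ee_pos: [0.4639, 0.0036, 0.2182]
ee_rot: [2.685, 1.629, 0.001]
wrist_force: [0.7, -0.2, 0.4]
gripper_width: 0.0422
clock: 48.55
ee_pos: [0.4654, 0.003, 0.193]
ee_rot: [-2.489, -1.916, -0.001]
wrist_force: [-0.8, 0.4, 0.2]
gripper_width: 0.0419
t 48.55 pos [0.4654 0.003  0.193 ] yaw 75.2 tilt 0.04 F [-0.8  0.4  0.2] w 0.0419 q7 1.01
scene dial_grip [(0.68, array([0.463, 0.002, 0.092]))]
top dial_grip []
to (0.4645, 0.003, 0.098, np.float64(75.3)) shift [-0.001 -0.003  0.38 ] turn [ 0.    -0.001 -0.002] rows>= 1.5
```

```bash
python3 -m crank '[[[0,-0.003,0.08],[0,0,0]],[[0,-0.003,0.2],[0,0,0]],[[0,-0.003,0.3],[0,0,0]],[[0,-0.003,0.37],[0,0,0]],[[0,-0.003,0.38],[0,0,0]]]'
python3 -m crank '[[[0,0,0],[0,0,0]],[[0,0,0],[0,0,0]],[[0,0,0],[0,0,0]],[[0,0,0],[0,0,0]]]' 1 20
python3 -m crank '[[[0,0,0],[0,0,0.25]],[[0,0,0],[0,0,0.5]],[[0,0,0],[0,0,0.75]],[[0,0,0],[0,0,1]],[[0,0,0],[0,0,1]]]'
python3 look.py dial_grip
```

```text
clock: 49.38
ee_pos: [0.464, 0.0034, 0.0969]
ee_rot: [-2.486, -1.918, 0.001]
wrist_force: [0.7, 0.4, -0.2]
gripper_width: 0.0424
clock: 49.88
ee_pos: [0.4647, 0.0026, 0.0981]
ee_rot: [2.488, 1.918, 0.0]
wrist_force: [-1.9, -3.5, 6.2]
gripper_width: 0.0136
clock: 50.5
ee_pos: [0.4644, 0.0022, 0.0981]
ee_rot: [2.9, 1.205, -0.001]
wrist_force: [-2.0, -6.8, 7.0]
gripper_width: 0.0138
t 50.5 pos [0.4644 0.0022 0.0981] yaw 45.1 tilt 0.05 F [-2.  -6.8  7. ] w 0.0138 q7 0.38
scene dial_grip [(0.75, array([0.462, 0.002, 0.095]))]
top dial_grip [(0.67, array([0.765, 0.14 , 0.002]))]
```

```bash
for i in 1; do python3 -m crank '[[[0,0,0],[0,0,0.25]],[[0,0,0],[0,0,0.5]],[[0,0,0],[0,0,0.75]],[[0,0,0],[0,0,1]],[[0,0,0],[0,0,1]]]'; done
python3 -m crank '[[[0,0,0],[0,0,0.25]],[[0,0,0],[0,0,0.5]],[[0,0,0],[0,0,0.75]],[[0,0,0],[0,0,1]],[[0,0,0],[0,0,1]]]'
python3 -m crank '[[[0,0,0],[0,0,0.25]],[[0,0,0],[0,0,0.5]],[[0,0,0],[0,0,0.75]],[[0,0,0],[0,0,1]],[[0,0,0],[0,0,1.0]]]'
python3 look.py
```

```text
clock: 51.32
ee_pos: [0.464, 0.002, 0.0981]
ee_rot: [3.113, 0.413, -0.002]
wrist_force: [-4.4, -6.1, 11.2]
gripper_width: 0.0142
clock: 51.95
ee_pos: [0.4636, 0.002, 0.098]
ee_rot: [3.114, -0.407, -0.002]
wrist_force: [-8.6, -7.4, 14.7]
gripper_width: 0.0141
clock: 52.58
ee_pos: [0.4632, 0.0022, 0.098]
ee_rot: [2.902, -1.198, -0.003]
wrist_force: [-10.2, -6.9, 16.9]
gripper_width: 0.0139
t 52.58 pos [0.4632 0.0022 0.098 ] yaw -44.9 tilt 0.14 F [-10.2  -6.9  16.9] w 0.0139 q7 -1.06
```

```bash
python3 -m crank '[[[0,0,0],[0,0,0]],[[0,0,0],[0,0,0]],[[0,0,0],[0,0,0]],[[0,0,0],[0,0,0]]]' 0.1
python3 -m crank '[[[0,0,-0.05],[0,0,0]],[[0,0,-0.2],[0,0,0]],[[0,0,-0.38],[0,0,0]],[[0,0,-0.55],[0,0,0]],[[0,0,-0.6],[0,0,0]]]'
python3 -m crank '[[[-0.15,-0.1,0],[0,0,0]],[[-0.35,-0.2,0],[0,0,0]],[[-0.55,-0.3,0],[0,0,0]],[[-0.75,-0.4,0],[0,0,0]],[[-0.8,-0.4,0],[0,0,0]]]'
python3 - <<'E'
from bo import *
st()
f=viewer.grab_frame("top"); s=viewer.grab_frame("scene"); cv2.imwrite("pics/t9.png",f); cv2.imwrite("pics/s9.png",s)
c=proj("top",[[.4645,.003,.08]])[0]; d=proj("scene",[[.58,-.01,.1]])[0]
cv2.imwrite("pics/d1.png",np.hstack([crop("top",c,24,400,f),crop("scene",d,60,400,s)])); print(c)
for c in("scene","top"):
    for t in "cap_c bottle0_c rotor_c dish jar beaker".split(): print(c,t,[(x["score"].__round__(2),np.round(x["position"],3)) for x in finder.landmark_of(c,t) if x["score"]>.5])
E
```

```text
clock: 53.18
ee_pos: [0.4645, 0.0033, 0.0976]
ee_rot: [-2.905, 1.195, 0.001]
wrist_force: [0.2, 0.5, 0.6]
gripper_width: 0.0423
clock: 53.8
ee_pos: [0.4654, 0.0033, 0.2509]
ee_rot: [-2.904, 1.194, -0.005]
wrist_force: [0.1, 0.1, -0.6]
gripper_width: 0.0425
clock: 54.42
ee_pos: [0.391, 0.2179, 0.2478]
ee_rot: [-2.907, 1.188, 0.002]
wrist_force: [-0.6, -0.7, -0.4]
gripper_width: 0.0422
t 54.42 pos [0.391  0.2179 0.2478] yaw -44.4 tilt 0.09 F [-0.6 -0.7 -0.4] w 0.0422 q7 -1.46
[311.97572841 286.62677579]
scene cap_c [(0.89, array([0.632, 0.231, 0.05 ]))]
scene bottle0_c []
scene rotor_c [(0.87, array([ 0.632, -0.023,  0.107]))]
scene dish [(0.59, array([ 0.49 , -0.278,  0.   ]))]
scene jar [(0.56, array([ 0.706, -0.281,  0.001]))]
scene beaker [(0.67, array([0.77 , 0.145, 0.   ]))]
top cap_c [(0.88, array([0.632, 0.228, 0.054]))]
top bottle0_c []
top rotor_c [(0.88, array([ 0.63 , -0.027,  0.108]))]
top dish [(0.83, array([ 0.49 , -0.279,  0.001]))]
top jar [(0.68, array([ 0.708, -0.279,  0.001]))]
top beaker [(0.61, array([0.767, 0.137, 0.002]))]
```

View pics/d1.png

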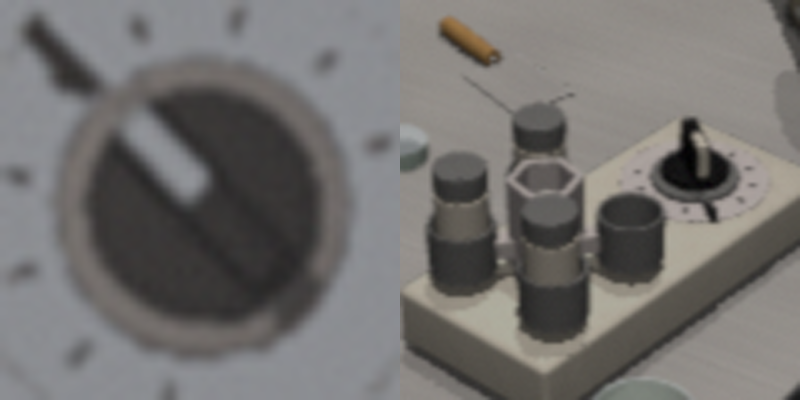

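The pointer runs from crop (195,195) to (133,118) and the mark from (90,85) to (35,20). I compute the angle exactly.

```bash
python3 - <<'E'
from h import *
f=cv2.imread("pics/t9.png"); c=np.round(proj("top",[[.4645,.003,.08]])[0]).astype(int)
def ang(img,thr=110):
    g=cv2.cvtColor(img,cv2.COLOR_BGR2GRAY)[c[1]-14:c[1]+14,c[0]-14:c[0]+14].astype(float)
    yy,xx=np.mgrid[0:28,0:28]; m=(np.hypot(xx-14,yy-14)<12.5)&(g>thr)
    n,l,s,ce=cv2.connectedComponentsWithStats(m.astype(np.uint8)); 
    k=1+np.argmin([np.hypot(*(ce[i]-14)) if s[i,4]>8 else 99 for i in range(1,n)]); y,x=np.nonzero(l==k)
    w=g[y,x]-60; p=np.c_[x,y].astype(float); mu=np.average(p,0,w); v=np.linalg.eigh(np.cov(p.T,aweights=w))[1][:,1]
    if (mu-14)@v<0: v=-v
    o=mu+c-14; a,b=back("top",o-4*v,.104),back("top",o+4*v,.104)
    print(len(x),mu,np.degrees(np.arctan2(*(b-a)[1::-1])),"outer",b)
for t in(90,105,120):
    ang(f,t); ang(cv2.imread("pics/top0.png"),t)
E
```

```text
54 [9.63204665 8.5229103 ] 45.283869611824024 outer [0.47796566 0.01696595 0.104     ]
54 [11.78032258 19.15032258] 162.51557469344974 outer [0.44495841 0.00915178 0.104     ]
45 [9.64456722 8.2829957 ] 45.78638575639325 outer [0.4783805  0.01700111 0.104     ]
43 [11.78214153 19.1074472 ] 162.219946722665 outer [0.44505198 0.00918778 0.104     ]
36 [9.34944504 8.30254207] 45.93508499983125 outer [0.47831696 0.01758354 0.104     ]
27 [11.73894283 19.18230852] 163.42125591005683 outer [0.4448608  0.00911445 0.104     ]
```

```bash
python3 -m crank '[[[0,0,0],[0,0,0]],[[0,0,0],[0,0,0]]]'; python3 -c "
from plant import r
print(r.sign_off())"
```

```text
clock: 55.38
ee_pos: [0.3927, 0.2149, 0.2477]
ee_rot: [-2.905, 1.195, 0.001]
wrist_force: [0.8, -0.4, 0.6]
gripper_width: 0.0426
the job is handed in; nothing more can be done
None
```

The mixer is ready and the job is handed in, at about 55 s on the robot's clock.

- **Cap:** it stands upright in the middle of the tray. The last reading put it at (0.632, 0.230), height 0.052, where 0.053 is expected.
- **Rotor:** it meshed on the first push, so no rocking was needed, and I pressed it onto the flange with about 25–30 N. Its centre reads 0.107–0.108 m, against 0.109 when fully home.
- **Bottles:** three were present, and each stands in its own cup. Their centres read 0.114–0.122 m against 0.118 expected, and the last picture shows all three upright. One was knocked about 3 cm aside partway through, so I located it again before picking it up.
- **Dial:** I turned it about 120° clockwise. The pointer is at about 45° and the thick mark at 44.2°. One rough reading by eye gave about 40°, which is still inside the 8° limit.
- **Everything else:** the dish, jar and beaker read where they started. I did not re-measure the spatula, but the arm went nowhere near it.

The arm ended clear of everything.

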